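Pin the carrying handle to the bottle carrier and hold it up level

TASK

The carrying handle stands loose in the socket of the grey bottle carrier: push the loose lock pin all the way home through the holes of socket and handle, until the pin's square grip meets the socket, and let go of the pin. Then lift the carrier by its handle, both bottles staying in their wells, until its underside is at least 12 cm above the worktop, and hold it there level and still for at least three seconds. Finish while still holding it in the air; do not tip it on the way, and leave the dish, the tape roll and the counter where they are.

Things in the scene. Friction and masses are not known exactly. Their poses are not given: they have to be found in the camera images.
- carrier: loose grey carrier, 0.3 kg: deck 80 (x) x 220 (y) x 14 mm with two round wells 36 mm wide, 8 mm deep; amid it an upright square aluminium socket, 36 mm outside, 21.5 mm inside, top 66 mm above the underside, with an 11 mm hole right through along x, 48 mm above the underside. Origin: centre of the underside; x along the hole (yaw 0: away from the robot), z up. Yaw within 30 degrees of 0
- carrier_hole (a point): middle of the cross hole in the socket, on the socket's axis 48 mm above the carrier's underside; its mouths are 18 mm off along the carrier's x either way
- handle: loose carrying handle, 0.1 kg, standing in the socket: steel post 20 x 20 mm, 66 mm tall, with an 11 mm hole along x; on top a white bar grip 44 (x) x 20 (y) x 22 mm. Origin: centre of the foot, 14 mm above the carrier's underside; axes as the carrier's. Unpinned it pulls out of the socket; pinned it rises about 3 mm before it takes the carrier's weight
- handle_grip (a point): middle of the handle's bar grip, 75 mm above the post's foot (89 mm above the worktop); gripped from above across its 20 mm width (y). The top of the grip is 100 mm above the worktop
- handle_hole (a point): middle of the hole through the handle's post, 34 mm above the foot; at the start it lines up with carrier_hole
- pin: loose lock pin lying on the worktop, 50 g: square ribbed aluminium grip 44 (x) x 16 x 16 mm, and from its end along +x a round steel shaft 8 mm thick, 52 mm long, with tapered tip. Origin: middle of the grip, on the shaft's axis (8 mm above the worktop as it lies); x towards the tip; at the start x points within 40 degrees of straight away from the robot
- pin_seat (a point): point on the pin's shaft axis 40 mm from the pin's origin, 18 mm ahead of the grip's end: coincides with carrier_hole when the pin is home, from either side
- bottle_left: small brown bottle with black cap, 32 mm wide, 67 mm tall, 60 g, standing loose in the carrier's well at +y. Origin: centre of its underside, z up
- bottle_right: the same kind of bottle in the well at -y
- well_left (a point): centre of the floor of the well at +y, 75 mm from the carrier's middle, 6 mm above the underside
- well_right (a point): centre of the floor of the well at -y, 75 mm from the carrier's middle
- dish: bystander: round petri dish, 60 mm wide, 15 mm tall, to the left on the worktop; origin: centre of the underside
- tape: bystander: roll of tape lying flat, 78 mm wide, 19 mm tall, far right on the worktop; origin: centre of the underside
- counter: bystander: round hand tally counter, 43 mm wide, 26 mm tall, far right on the worktop, beyond the pin; origin: centre of the underside
Mind the look-alikes: they are no part of the job. What is shaped like the pin but green is not meant.

How it is judged:
By the outcome, as a careful person would: the job done as asked, in the order asked, and still so for the second after the job is handed in, while the arm keeps its last pose, push and grip.
It also fails if it takes over 61 s, if anything falls off the work surface, if the arm or the gripper's body presses on something with over 40 N, if the wrist force passes 120 N, or if a joint passes its speed limit or range.

ROBOT

A 7-joint arm with a two-finger parallel gripper is mounted at the origin on a cart in front of the work surface, level with it; the furniture and walls round the work are solid. World frame = base frame: x ahead of the robot, y to its left, z up, the work surface at z = 0. Lengths are in m, angles in rad, forces in N, time in s.
With the tool pointing down it reaches from about 0.35 to 0.9 m from the base axis. Payload 19.9 kg.
Tool frame: the origin (TCP) lies midway between the tips of the shut fingers; the grasp point (between the pads) lies 19 mm behind it (r.tcp_to_grasp is the distance from the TCP to the grasp point, in m); z points along the fingers, y is the line along which they close (so a half turn about z gives the same grasp; the last joint's range is limited). The gripper opens to 85 mm and grips with 20 to 120 N. Pads are 22 mm wide; open, the fingers measure 114 mm over their backs; the gripper's body (76 mm by 85 mm) begins 54 mm behind the grasp point. The pads swing forward as they close: fully open they stand 13 mm farther back than shut.
Start: joints at [-1.192, 0.417, -0.01, 1.614, 0.005, 1.111, -0.053], TCP at [0.255, 0.571, 0.208] pointing down, gripper open.
Joint ranges: [-2.81, 2.81], [-0.39, 2.02], [-1.27, 1.25], [0.06, 2.57], [-1.19, 4.33], [0.19, 2], [-2.82, 2.82]. Speed limits (rad/s): [1.89, 1.89, 2.39, 2.39, 3.01, 3.01, 3.01].

INTERFACE

Orientations are given as a rotation vector (axis times angle).
In Python, from cell import r gives the robot as it stands.
- The arm moves only by the tool jog_arm, never from a script. Its argument "series" is a list of rows, each an object of numbers: "claw": the closure, from 0 (fully open) to 1 (shut); "tx", "ty", "tz": the shift along the world's x, y, z in cm; "rx", "ry", "rz": the turn, a rotation vector about the world's x, y, z in rad. A call has exactly 5 rows; each row is the pose to reach, as a shift and turn from the pose commanded when the call began; what a row does not reach only later rows make up. A row lasts 1/10 s, in which the tool goes at most 50 mm and 8.59 degrees, less where a joint would pass 70% of its speed; a pose out of reach is approached as far as the arm can. A call with a gripper value outside its range is refused whole. The fingers move at their own pace and stop on an object; "newtons" is the grip in N (left out, the last holds). Time passes only in rows, so rows that repeat a pose let the fingers close, or fill a call up. It gives the time, the measured TCP pose, the force, the opening and the grip force at its end, in the units of the state.
- r.read_state(): the state, without advancing time (a new reading comes with each control period).
- r.capture(name): name is "scene" or "side" or "wrist"; returns (picture, depth): 400x640x3 uint8, red, green, blue; 400x640 float32, m along the optical axis (not along the pixel's ray), 0 where there is no reading.
- r.camera_info(name): a dict with "fx", "fy", "cx", "cy" (pixels), "rvec" (rotation vector, rad) and "tvec" (3), from world to camera coordinates, as OpenCV has them. Camera axes: x right, y down, z forward; pixel columns grow to the right and rows downward; lengths in m; the calibration is good to about 2 mm. A picture is of the moment at which its call begins: read the wrist's pose just before it. camera_info takes no time and is no camera call; for the wrist camera it gives the pose at the moment of the call.
- r.job_done(): hands the job in; it is judged then, once.
The state is a dict: "time": time; "qpos": joint angles; "qd": joint speeds; "tau": joint torques, N m; "tcp_pos": TCP position; "ee_rot": TCP orientation; "wrist_force": force on the tool from outside, world axes, zero at the start; "torque": the same for the moment, N m; "gripper_width": finger opening in m; "finger_force": force on a finger pad.
Only numpy, scipy, OpenCV 4.12 (cv2) and the standard library are available. Lean on these libraries where they do the work, as an engineer would, in place of code of your own. Each camera call takes 0.05 s, during which the arm holds its last target. There are 200 camera calls.

## Working session

There is one attempt and no reset: what is moved stays moved. The work goes in short steps, Python scripts to look and compute and a tool call to move; the robot and the scene stay as the last step left them, time stands still between calls to the robot, and variables do not carry over. Pictures are saved under pics/ and viewed, at most 10 in all, crops included, and the job is handed in when it is done.

Besides the shell and the picture viewer there is one more tool, called after "Request:" by a JSON object that holds its "op" and its "data", one argument or row to a line. jog_arm: Moves the arm, as the interface text tells. Its arguments: {"type":"object","properties":{"series":{"type":"array"},"newtons":{"type":"number"}},"required":["series"]}

```bash
mkdir -p pics; ls; cat > h.py <<'E'
import numpy as np, cv2
from cell import r
def cam(n):
    i=r.camera_info(n); K=np.array([[i['fx'],0,i['cx']],[0,i['fy'],i['cy']],[0,0,1.]])
    R=cv2.Rodrigues(np.array(i['rvec'],float))[0]; return K,R,np.array(i['tvec'],float)
def ray(c,u,v):
    K,R,t=c; d=R.T@np.linalg.inv(K)@np.array([u,v,1.]); return -R.T@t,d
def onz(c,u,v,z):
    o,d=ray(c,u,v); return o+d*(z-o[2])/d[2]
def cloud(c,dep):
    K,R,t=c; v,u=np.mgrid[:400,:640]; p=np.stack([(u-K[0,2])/K[0,0]*dep,(v-K[1,2])/K[1,1]*dep,dep],-1)
    return (p-t)@R
def save(n,im): cv2.imwrite('pics/'+n,im[...,::-1])
E
python3 - <<'E'
from h import *
for n in('scene','side'):
    c=cam(n); im,d=r.capture(n); save(n+'1.png',im); np.savez(n+'1.npz',im=im,d=d); print(n,ray(c,320,200),(d>0).mean())
s=r.read_state(); print(s['time'],s['tcp_pos'],s['ee_rot'],r.tcp_to_grasp)
E
```

```text
pics
scene (array([ 0.17600043, -0.73821953,  0.92556689]), array([ 0.31905454,  0.6154232 , -0.72090421])) 0.996015625
side (array([0.2568541 , 0.9437835 , 0.66625236]), array([ 0.23667512, -0.83736011, -0.49281422])) 0.995875
0.1 [0.25459564 0.57043625 0.20722067] [-6.54487941e-01 -3.07250921e+00  1.66995622e-03] 0.0187
```

View pics/scene1.png

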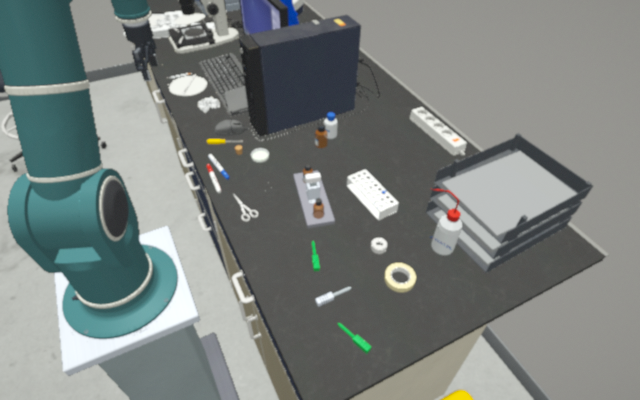

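View pics/side1.png

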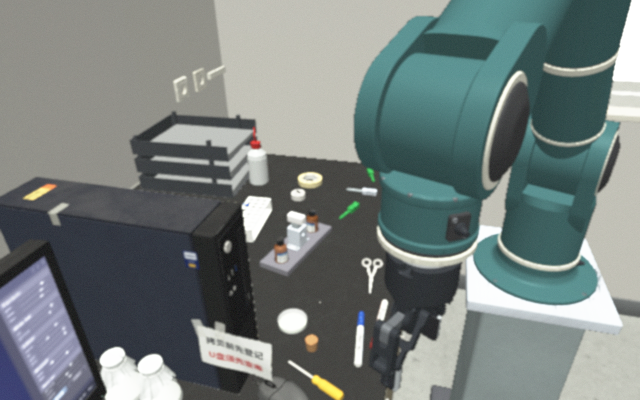

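The scene picture shows the carrier at about (313,198) with its white handle at (313,177). The grey pin has its grip at (323,299) and its tip at (351,290); the green look-alikes are at (315,255) and (355,337). The side view shows the carrier at (296,245) and the pin at (362,190).

```bash
python3 - <<'E'
from h import *
def tab(n,box,zmin,zmax):
    f=np.load(n+'1.npz'); c=cam(n); P=cloud(c,f['d']); 
    x0,y0,x1,y1=box; m=np.zeros((400,640),bool); m[y0:y1,x0:x1]=1
    return f['im'],c,P,m&(P[...,2]>zmin)&(P[...,2]<zmax)
for n,box in(('scene',(305,280,360,312)),('side',(340,182,384,200))):
    im,c,P,m=tab(n,box,-.02,.05)
    b=m&(im.astype(int).min(-1)>85)
    v,u=np.nonzero(b); q=np.array([onz(c,a,e,.008) for a,e in zip(u,v)])
    mu=q.mean(0); w=np.linalg.svd((q-mu)[:,:2],full_matrices=False)[2][0]; w*=np.sign(w[0]); s=(q-mu)[:,:2]@w; l=(q-mu)[:,:2]@[-w[1],w[0]]
    print(n,'pin',len(u),mu,'yaw',np.arctan2(w[1],w[0]),'ends',mu[:2]+w*s.min(),mu[:2]+w*s.max(),np.ptp(s))
    for a in np.arange(s.min(),s.max(),.008):
        k=(s>=a)&(s<a+.008); print(round(a-s.min(),3),k.sum(),np.ptp(l[k]).round(4),l[k].mean().round(4),P[v[k],u[k],2].max().round(4))
for n,box in(('scene',(285,160,340,230)),('side',(255,205,335,275))):
    im,c,P,m=tab(n,box,.006,.12)
    for nm,lo,hi in(('deck',.009,.019),('grip top',.094,.108)):
        k=m&(P[...,2]>lo)&(P[...,2]<hi); p=P[k]; 
        if len(p)<4: print(n,nm,len(p)); continue
        rc=cv2.minAreaRect(p[:,:2].astype(np.float32)*1000); print(n,nm,len(p),rc,p[:,2].mean())
s=r.read_state(); print(cv2.Rodrigues(np.array(s['ee_rot']))[0].round(3))
E
```

```text
scene pin 941 [ 0.45653008 -0.25533677  0.008     ] yaw -0.1793643136010116 ends [ 0.39137856 -0.24352396] [ 0.53976015 -0.27042745] 0.15080083912846978
0.0 28 0.0406 -0.0148 0.0027
0.008 40 0.0732 -0.0051 0.0044
0.016 51 0.0871 0.0014 0.0059
0.024 68 0.0854 0.0052 0.0192
0.032 65 0.0909 -0.0013 0.0194
0.04 78 0.0929 -0.0031 0.0208
0.048 88 0.0935 0.0006 0.0193
0.056 75 0.092 0.004 0.0189
0.064 69 0.0925 0.0024 0.019
0.072 59 0.0917 0.0065 0.0155
0.08 48 0.0595 0.0048 0.0134
0.088 43 0.0635 0.0009 0.0165
0.096 40 0.0487 0.0071 0.0157
0.104 51 0.0926 -0.0001 0.0144
0.112 50 0.0925 -0.0119 0.015
0.12 44 0.0917 -0.0107 0.0147
0.128 20 0.0605 -0.0012 0.0047
0.136 19 0.0287 0.0061 0.0032
0.144 5 0.0105 0.0122 0.0038
side pin 227 [ 0.45584212 -0.26627654  0.008     ] yaw -0.04851742891069206 ends [ 0.41107153 -0.26410268] [ 0.51488078 -0.2691432 ] 0.10393155130665324
0.0 17 0.0474 0.0062 0.0146
0.008 23 0.0549 -0.0004 0.019
0.016 24 0.0561 -0.002 0.0174
0.024 23 0.057 -0.0014 0.0187
0.032 27 0.0569 0.0011 0.0177
0.04 20 0.0546 -0.002 0.0189
0.048 18 0.0483 -0.0065 0.0147
0.056 14 0.0295 0.0018 0.0112
0.064 13 0.0285 0.0021 0.0135
0.072 13 0.0296 -0.0008 0.0132
0.08 13 0.0296 0.0026 0.0129
0.088 12 0.0287 0.0021 0.0121
0.096 10 0.0214 0.0007 0.0099
scene deck 827 ((567.4342651367188, 64.71258544921875), (227.06063842773438, 80.89335632324219), 76.06220245361328) 0.014956001823299205
scene grip top 87 ((566.7752685546875, 64.15855407714844), (22.2362060546875, 43.64961242675781), 73.58323669433594) 0.09978901137514636
side deck 1032 ((633.2069702148438, 42.85099792480469), (237.17581176757812, 224.77069091796875), 75.80133056640625) 0.014271823771280731
side grip top 102 ((565.613525390625, 67.116943359375), (21.411916732788086, 44.45448684692383), 73.90093231201172) 0.09876645814799832
[[-0.913  0.408 -0.   ]
 [ 0.408  0.913 -0.001]
 [-0.    -0.001 -1.   ]]
```

Request:
{"op": "jog_arm", "data": {
  "series": [
    {"tx": 4, "ty": -4, "tz": 1},
    {"tx": 8, "ty": -8, "tz": 2},
    {"tx": 12, "ty": -12, "tz": 2},
    {"tx": 15, "ty": -16, "tz": 2},
    {"tx": 17, "ty": -20, "tz": 2}
  ]
}}

```text
invalid input
```

Request:
{"op": "jog_arm", "data": {
  "series": [
    {"ty": -5},
    {"ty": -10},
    {"ty": -15},
    {"ty": -20},
    {"ty": -25}
  ]
}}

```text
invalid input
```

Request:
{"op": "jog_arm", "data": {
  "series": [
    {"ty": -5},
    {"ty": -10},
    {"ty": -15},
    {"ty": -20},
    {"ty": -25}
  ]
}}

```text
invalid input
```

Request:
{"op": "jog_arm", "data": {
  "series": [
    {"ty": -5, "rz": 0.1},
    {"ty": -10, "rz": 0.2},
    {"ty": -12, "rz": 0.3},
    {"ty": -12, "rz": 0.4},
    {"ty": -12, "rz": 0.4}
  ]
}}

```text
invalid input
```

```bash
python3 - <<'E'
from h import *
s=r.read_state(); c=cam('wrist'); im,d=r.capture('wrist'); save('w1.png',im); np.savez('w1.npz',im=im,d=d,K=c[0],R=c[1],t=c[2])
print(s['time'],s['tcp_pos'],s['ee_rot'],ray(c,320,200),(-c[1].T@c[2]-s['tcp_pos']))
for p in((.455,-.26,.008),(.4,-.26,0.008)):
    q=c[0]@(c[1]@np.array(p)+c[2]); print(q[:2]/q[2])
E
```

```text
0.1 [0.25459564 0.57043625 0.20722067] [-6.54487941e-01 -3.07250921e+00  1.66995622e-03] (array([0.19184518, 0.59910474, 0.37327599]), array([ 0.24971982, -0.11270286, -0.96173986])) [-0.06275047  0.02866849  0.16605532]
[-55.06102746 458.90559043]
[-78.036629   438.46690685]
```

View pics/w1.png

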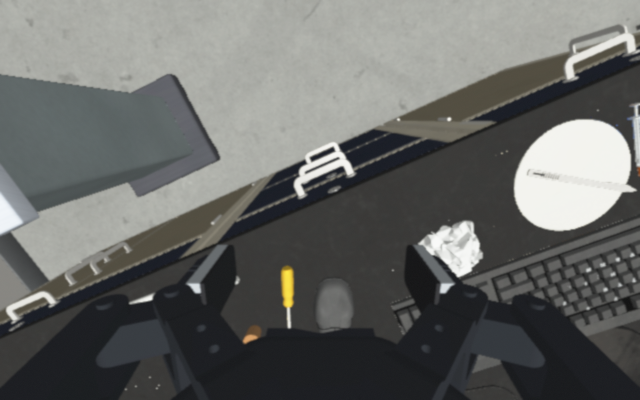

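The arm has not moved: the picture still shows the start view, with the desk edge, the screwdriver and the fingers at (215,280) and (430,280). I'll retry with every key in each row.

Request:
{"op": "jog_arm", "data": {
  "series": [
    {"claw": 0, "tx": 4, "ty": -4, "tz": 1, "rx": 0, "ry": 0, "rz": 0},
    {"claw": 0, "tx": 8, "ty": -8, "tz": 2, "rx": 0, "ry": 0, "rz": 0},
    {"claw": 0, "tx": 12, "ty": -12, "tz": 2, "rx": 0, "ry": 0, "rz": 0},
    {"claw": 0, "tx": 15, "ty": -16, "tz": 2, "rx": 0, "ry": 0, "rz": 0},
    {"claw": 0, "tx": 17, "ty": -20, "tz": 2, "rx": 0, "ry": 0, "rz": 0}
  ],
  "newtons": 60
}}

```text
time: 0.65
tcp_pos: [0.4182, 0.3824, 0.2276]
ee_rot: [0.655, 3.072, -0.0]
wrist_force: [1.2, 0.2, 0.4]
gripper_width: 0.0857
finger_force: 0.0
```

Request:
{"op": "jog_arm", "data": {
  "series": [
    {"claw": 0, "tx": 0, "ty": -5, "tz": 0, "rx": 0, "ry": 0, "rz": 0},
    {"claw": 0, "tx": 0, "ty": -10, "tz": 0, "rx": 0, "ry": 0, "rz": 0},
    {"claw": 0, "tx": 0, "ty": -15, "tz": 0, "rx": 0, "ry": 0, "rz": 0},
    {"claw": 0, "tx": 0, "ty": -20, "tz": 0, "rx": 0, "ry": 0, "rz": 0},
    {"claw": 0, "tx": 0, "ty": -25, "tz": 0, "rx": 0, "ry": 0, "rz": 0}
  ]
}}

```text
time: 1.15
tcp_pos: [0.4163, 0.1321, 0.2277]
ee_rot: [0.655, 3.073, 0.0]
wrist_force: [2.1, -0.3, 0.6]
gripper_width: 0.0852
finger_force: 0.0
```

Request:
{"op": "jog_arm", "data": {
  "series": [
    {"claw": 0, "tx": 0, "ty": -5, "tz": 0, "rx": 0, "ry": 0, "rz": 0},
    {"claw": 0, "tx": 0, "ty": -10, "tz": 0, "rx": 0, "ry": 0, "rz": 0},
    {"claw": 0, "tx": 0, "ty": -15, "tz": 0, "rx": 0, "ry": 0, "rz": 0},
    {"claw": 0, "tx": 0, "ty": -20, "tz": 0, "rx": 0, "ry": 0, "rz": 0},
    {"claw": 0, "tx": 0, "ty": -25, "tz": 0, "rx": 0, "ry": 0, "rz": 0}
  ]
}}

```text
time: 1.65
tcp_pos: [0.4163, -0.1179, 0.2279]
ee_rot: [0.654, 3.072, 0.001]
wrist_force: [2.7, -0.0, 0.1]
gripper_width: 0.0854
finger_force: 0.0
```

Request:
{"op": "jog_arm", "data": {
  "series": [
    {"claw": 0, "tx": 0, "ty": -4, "tz": 0, "rx": 0, "ry": 0, "rz": 0.1},
    {"claw": 0, "tx": 0, "ty": -8, "tz": 0, "rx": 0, "ry": 0, "rz": 0.2},
    {"claw": 0, "tx": 0, "ty": -12, "tz": 0, "rx": 0, "ry": 0, "rz": 0.3},
    {"claw": 0, "tx": 0, "ty": -13, "tz": 0, "rx": 0, "ry": 0, "rz": 0.4},
    {"claw": 0, "tx": 0, "ty": -13, "tz": 0, "rx": 0, "ry": 0, "rz": 0.4}
  ]
}}

```text
time: 2.15
tcp_pos: [0.4163, -0.2476, 0.2275]
ee_rot: [-0.032, -3.141, 0.001]
wrist_force: [-0.5, 1.1, -0.3]
gripper_width: 0.0856
finger_force: 0.0
```

```bash
cat > wp.py <<'E'
from h import *
s=r.read_state(); c=cam('wrist'); im,d=r.capture('wrist'); np.savez('w1.npz',im=im,d=d,K=c[0],R=c[1],t=c[2])
print(s['time'],s['tcp_pos'],cv2.Rodrigues(np.array(s['ee_rot']))[0][:,1])
P=cloud(c,d); i=im.astype(int)
m=(P[...,2]>.004)&(P[...,2]<.025)&(i.min(-1)>90)&(np.ptp(i,axis=-1)<40)&(np.hypot(P[...,0]-.455,P[...,1]+.26)<.1)
n,l,st,ce=cv2.connectedComponentsWithStats(m.astype(np.uint8)); k=1+st[1:,4].argmax(); m=l==k
v,u=np.nonzero(m); print('pix',st[k],ce[k]); p=P[m]
q=np.array([onz(c,a,e,.008) for a,e in zip(u,v)])
for nm,x in(('depth',p),('plane',q)):
    mu=x[:,:2].mean(0); w=np.linalg.svd(x[:,:2]-mu,full_matrices=False)[2][0]; w*=np.sign(w[0]); a=(x[:,:2]-mu)@w; b=(x[:,:2]-mu)@[-w[1],w[0]]
    print(nm,len(x),'yaw',np.arctan2(w[1],w[0]),'len',np.ptp(a),'ends',mu+w*a.min(),mu+w*a.max())
    for e in np.arange(a.min(),a.max(),.008):
        kk=(a>=e)&(a<e+.008); print(round(e-a.min(),3),np.ptp(b[kk]).round(4),((b[kk].max()+b[kk].min())/2).round(4),p[kk,2].max().round(4))
save('w2.png',im)
E
python3 wp.py
```

```text
2.15 [ 0.41626181 -0.24757773  0.22749723] [ 2.04849688e-02  9.99789960e-01 -6.33211946e-04]
pix [303 172  13  66 557] [309.57989228 198.04847397]
depth 557 yaw -0.005748918083295866 len 0.09578310476610577 ends [ 0.41674703 -0.26222337] [ 0.51252855 -0.26277401]
0.0 0.0151 -0.0007 0.0177
0.008 0.0149 0.0004 0.0174
0.016 0.0152 0.0002 0.0178
0.024 0.0153 0.0001 0.0184
0.032 0.0154 -0.0001 0.0177
0.04 0.0153 -0.0002 0.0176
0.048 0.0072 -0.0006 0.0144
0.056 0.0058 -0.0001 0.0128
0.064 0.0059 -0.0003 0.0137
0.072 0.0073 0.0002 0.0135
0.08 0.0074 -0.0 0.0138
0.088 0.0073 -0.0002 0.0121
plane 557 yaw -0.0032922353024843836 len 0.09637372870382602 ends [ 0.4166871  -0.26258134] [ 0.51306031 -0.26289863]
0.0 0.0153 -0.0006 0.0177
0.008 0.0165 -0.0 0.0174
0.016 0.0155 0.0003 0.0178
0.024 0.0156 0.0001 0.0184
0.032 0.0157 -0.0001 0.0175
0.04 0.0157 -0.0003 0.0177
0.048 0.0071 -0.0004 0.0144
0.056 0.0059 -0.0 0.0134
0.064 0.0059 -0.0002 0.0137
0.072 0.0074 0.0003 0.0135
0.08 0.0074 0.0001 0.0125
0.088 0.0073 -0.0001 0.0138
0.096 0.0015 -0.0002 0.0097
```

View pics/w2.png

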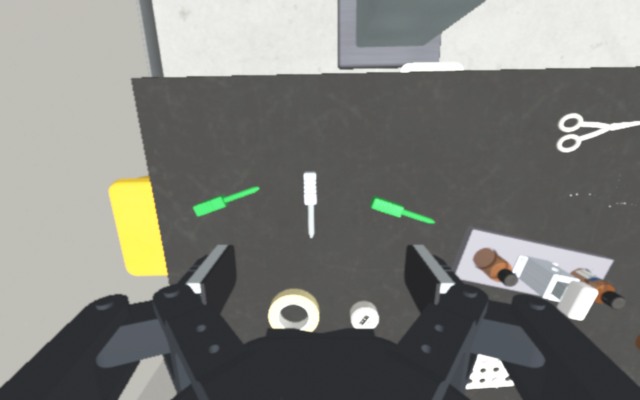

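The wrist picture shows the grey pin at (310,173)–(311,237) between two green look-alikes. The carrier is at the right, around (540,275). The measured length of 96 mm and grip width of about 15.5 mm match the text.

Request:
{"op": "jog_arm", "data": {
  "series": [
    {"claw": 0.4, "tx": 0.9, "ty": -0.8, "tz": -4, "rx": 0, "ry": 0, "rz": 0.015},
    {"claw": 0.5, "tx": 1.8, "ty": -1.5, "tz": -8, "rx": 0, "ry": 0, "rz": 0.015},
    {"claw": 0.5, "tx": 1.8, "ty": -1.5, "tz": -12, "rx": 0, "ry": 0, "rz": 0.015},
    {"claw": 0.5, "tx": 1.8, "ty": -1.5, "tz": -16, "rx": 0, "ry": 0, "rz": 0.015},
    {"claw": 0.5, "tx": 1.8, "ty": -1.5, "tz": -19, "rx": 0, "ry": 0, "rz": 0.015}
  ]
}}

```text
time: 2.7
tcp_pos: [0.4344, -0.2591, 0.0355]
ee_rot: [-0.01, -3.14, -0.002]
wrist_force: [0.8, -0.6, 0.0]
gripper_width: 0.0424
finger_force: 0.0
```

Request:
{"op": "jog_arm", "data": {
  "series": [
    {"claw": 0.5, "tx": 0, "ty": 0, "tz": -1, "rx": 0, "ry": 0, "rz": 0},
    {"claw": 0.5, "tx": 0, "ty": 0, "tz": -2, "rx": 0, "ry": 0, "rz": 0},
    {"claw": 0.5, "tx": 0, "ty": 0, "tz": -2.5, "rx": 0, "ry": 0, "rz": 0},
    {"claw": 0.5, "tx": 0, "ty": 0, "tz": -2.5, "rx": 0, "ry": 0, "rz": 0},
    {"claw": 0.5, "tx": 0, "ty": 0, "tz": -2.5, "rx": 0, "ry": 0, "rz": 0}
  ]
}}

```text
time: 3.2
tcp_pos: [0.4355, -0.2611, 0.0136]
ee_rot: [0.008, 3.14, -0.001]
wrist_force: [0.6, 0.1, 0.3]
gripper_width: 0.0427
finger_force: 0.0
```

Request:
{"op": "jog_arm", "data": {
  "series": [
    {"claw": 0.5, "tx": 0, "ty": -0.1, "tz": -0.5, "rx": 0, "ry": 0, "rz": 0},
    {"claw": 0.5, "tx": 0, "ty": -0.1, "tz": -1.0, "rx": 0, "ry": 0, "rz": 0},
    {"claw": 0.9, "tx": 0, "ty": -0.1, "tz": -1.0, "rx": 0, "ry": 0, "rz": 0},
    {"claw": 1, "tx": 0, "ty": -0.1, "tz": -1.0, "rx": 0, "ry": 0, "rz": 0},
    {"claw": 1, "tx": 0, "ty": -0.1, "tz": -1.0, "rx": 0, "ry": 0, "rz": 0}
  ]
}}

```text
time: 3.7
tcp_pos: [0.4348, -0.262, 0.0028]
ee_rot: [0.008, 3.142, -0.0]
wrist_force: [-0.1, 0.6, 0.6]
gripper_width: 0.0004
finger_force: 0.0
```

Request:
{"op": "jog_arm", "data": {
  "series": [
    {"claw": 1, "tx": 0, "ty": 0, "tz": 0, "rx": 0, "ry": 0, "rz": 0},
    {"claw": 1, "tx": 0, "ty": 0, "tz": 0, "rx": 0, "ry": 0, "rz": 0},
    {"claw": 1, "tx": 0, "ty": 0, "tz": 0, "rx": 0, "ry": 0, "rz": 0},
    {"claw": 1, "tx": 0, "ty": 0, "tz": 0, "rx": 0, "ry": 0, "rz": 0},
    {"claw": 1, "tx": 0, "ty": 0, "tz": 0, "rx": 0, "ry": 0, "rz": 0}
  ]
}}

```text
time: 4.2
tcp_pos: [0.4349, -0.2619, 0.0027]
ee_rot: [0.007, 3.141, -0.0]
wrist_force: [-0.6, 0.7, 0.1]
gripper_width: -0.0002
finger_force: 0.0
```

```bash
python3 - <<'E'
from h import *
a,_=r.capture('wrist'); b,_=r.capture('scene')
im=np.hstack([cv2.resize(a[100:400,170:470],(400,400)),cv2.resize(b[230:350,280:400],(400,400),interpolation=cv2.INTER_CUBIC)]); save('g1.png',im)
E
```

```text
(no output)
```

View pics/g1.png

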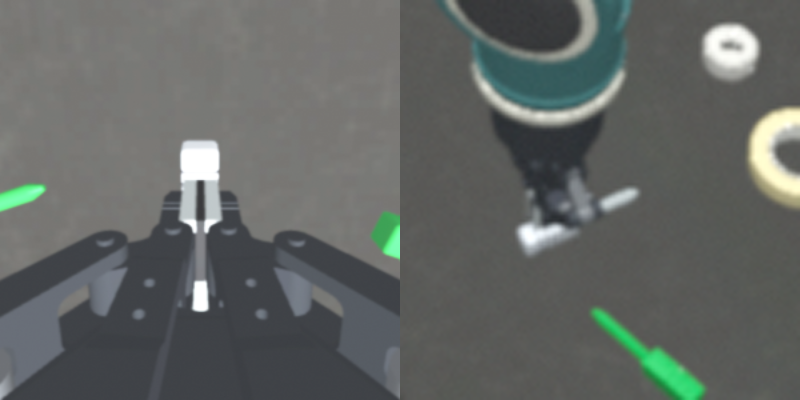

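The pin is under or between the fingers: its grip is at (200,160) in the left half and its shaft runs on to (200,295). The opening still reads 0, so I'll lift 1 cm and check whether the pin follows.

Request:
{"op": "jog_arm", "data": {
  "series": [
    {"claw": 1, "tx": 0, "ty": 0, "tz": 0.3, "rx": 0, "ry": 0, "rz": 0},
    {"claw": 1, "tx": 0, "ty": 0, "tz": 0.6, "rx": 0, "ry": 0, "rz": 0},
    {"claw": 1, "tx": 0, "ty": 0, "tz": 1, "rx": 0, "ry": 0, "rz": 0},
    {"claw": 1, "tx": 0, "ty": 0, "tz": 1, "rx": 0, "ry": 0, "rz": 0},
    {"claw": 1, "tx": 0, "ty": 0, "tz": 1, "rx": 0, "ry": 0, "rz": 0}
  ]
}}

```text
time: 4.8
tcp_pos: [0.435, -0.262, 0.0129]
ee_rot: [0.007, 3.141, -0.0]
wrist_force: [0.2, 0.2, 0.0]
gripper_width: -0.0002
finger_force: 0.0
```

```bash
python3 - <<'E'
from h import *
c=cam('wrist'); a,d=r.capture('wrist'); P=cloud(c,d)
for v in range(200,340,6):
    row=[(u,*(P[v,u]*1000).round(0).astype(int)[1:]) for u in (300,308,314,320,326,332,340)]
    print(v,(P[v,320]*1000).round(1)[0],[(x[1],x[2]) for x in row])
s=r.read_state(); print(s['gripper_width'],s['tcp_pos'],s['finger_force'])
b,_=r.capture('scene')
save('g2.png',np.hstack([cv2.resize(a[180:340,240:400],(400,400),interpolation=cv2.INTER_CUBIC),cv2.resize(b[255:315,300:360],(400,400),interpolation=cv2.INTER_CUBIC)]))
E
```

```text
200 417.0 [(np.int64(-275), np.int64(-1)), (np.int64(-269), np.int64(-1)), (np.int64(-265), np.int64(1)), (np.int64(-261), np.int64(0)), (np.int64(-257), np.int64(0)), (np.int64(-254), np.int64(0)), (np.int64(-248), np.int64(-2))]
206 417.1 [(np.int64(-275), np.int64(1)), (np.int64(-269), np.int64(13)), (np.int64(-265), np.int64(13)), (np.int64(-261), np.int64(13)), (np.int64(-258), np.int64(14)), (np.int64(-254), np.int64(0)), (np.int64(-248), np.int64(0))]
212 419.7 [(np.int64(-275), np.int64(0)), (np.int64(-269), np.int64(15)), (np.int64(-265), np.int64(16)), (np.int64(-261), np.int64(17)), (np.int64(-258), np.int64(16)), (np.int64(-253), np.int64(-1)), (np.int64(-248), np.int64(-1))]
218 424.0 [(np.int64(-275), np.int64(1)), (np.int64(-269), np.int64(15)), (np.int64(-265), np.int64(16)), (np.int64(-261), np.int64(16)), (np.int64(-258), np.int64(17)), (np.int64(-253), np.int64(0)), (np.int64(-248), np.int64(0))]
224 427.9 [(np.int64(-275), np.int64(-1)), (np.int64(-269), np.int64(16)), (np.int64(-265), np.int64(16)), (np.int64(-261), np.int64(16)), (np.int64(-258), np.int64(16)), 
[... 3922 characters left out ...]
64(-264), np.int64(85)), (np.int64(-262), np.int64(12)), (np.int64(-259), np.int64(87)), (np.int64(-258), np.int64(104)), (np.int64(-256), np.int64(116))]
332 512.4 [(np.int64(-267), np.int64(117)), (np.int64(-265), np.int64(111)), (np.int64(-263), np.int64(111)), (np.int64(-262), np.int64(9)), (np.int64(-260), np.int64(111)), (np.int64(-258), np.int64(111)), (np.int64(-256), np.int64(117))]
338 423.5 [(np.int64(-267), np.int64(116)), (np.int64(-265), np.int64(113)), (np.int64(-263), np.int64(114)), (np.int64(-261), np.int64(115)), (np.int64(-260), np.int64(114)), (np.int64(-258), np.int64(114)), (np.int64(-256), np.int64(118))]
0.0003556685199680646 [ 0.43487823 -0.26190581  0.01273362] 0.0
```

View pics/g2.png

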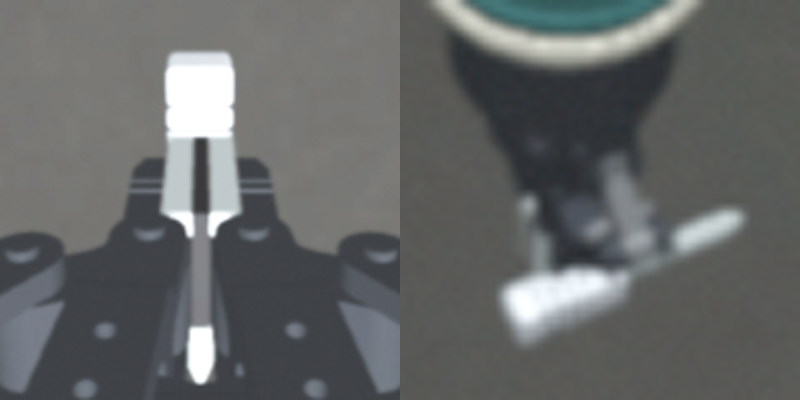

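The pin has not moved. The fingers shut about 2.5 cm above where the reported TCP puts their tips, so I'll check the true tip height with the fixed cameras.

```bash
python3 - <<'E'
from h import *
for n in('scene','side'):
    c=cam(n); a,d=r.capture(n); P=cloud(c,d)
    m=(abs(P[...,0]-.435)<.02)&(abs(P[...,1]+.262)<.03)&(P[...,2]>.004)&(P[...,2]<.12)
    p=P[m]; print(n,m.sum())
    for z in np.arange(0.004,.12,.006):
        k=(p[:,2]>=z)&(p[:,2]<z+.006)
        if k.any(): print(round(z,3),k.sum(),p[k].min(0).round(3)[:2],p[k].max(0).round(3)[:2])
w=np.load('w1.npz'); c=(w['K'],w['R'],w['t']); P=cloud(c,w['d'])
m=(P[...,2]>.1); p=P[m]-[.4163,-.2476,.2275]; k=(abs(p[:,0])<.015); p=p[k]
for y in np.arange(-.07,.07,.01):
    k=(p[:,1]>=y)&(p[:,1]<y+.01)
    if k.any(): print('open fingers y',round(y,3),'zmin',p[k,2].min().round(3))
print((P[m]-[.4163,-.2476,.2275])[:,2].min())
E
```

```text
scene 254
0.004 23 [ 0.416 -0.286] [ 0.453 -0.239]
0.01 38 [ 0.417 -0.272] [ 0.453 -0.255]
0.016 47 [ 0.416 -0.272] [ 0.454 -0.256]
0.034 1 [ 0.425 -0.268] [ 0.425 -0.268]
0.04 7 [ 0.423 -0.274] [ 0.436 -0.256]
0.046 6 [ 0.424 -0.276] [ 0.432 -0.255]
0.052 12 [ 0.423 -0.276] [ 0.429 -0.257]
0.058 9 [ 0.424 -0.278] [ 0.428 -0.256]
0.064 5 [ 0.423 -0.269] [ 0.427 -0.256]
0.07 3 [ 0.423 -0.267] [ 0.425 -0.256]
0.076 4 [ 0.421 -0.273] [ 0.423 -0.257]
0.082 17 [ 0.42  -0.286] [ 0.433 -0.239]
0.088 30 [ 0.421 -0.291] [ 0.442 -0.253]
0.094 10 [ 0.421 -0.289] [ 0.437 -0.276]
0.1 16 [ 0.417 -0.291] [ 0.433 -0.251]
0.106 14 [ 0.417 -0.279] [ 0.426 -0.246]
0.112 10 [ 0.417 -0.28 ] [ 0.422 -0.253]
0.118 2 [ 0.418 -0.258] [ 0.42  -0.257]
side 199
0.004 19 [ 0.415 -0.259] [ 0.452 -0.251]
0.01 34 [ 0.415 -0.273] [ 0.454 -0.25 ]
0.016 20 [ 0.416 -0.27 ] [ 0.455 -0.252]
0.034 6 [ 0.426 -0.26 ] [ 0.442 -0.253]
0.04 7 [ 0.422 -0.267] [ 0.437 -0.248]
0.046 14 [ 0.421 -0.263] [ 0.442 -0.247]
0.052 14 [ 0.422 -0.267] [ 0.442 -0.246]
0.058 12 [ 0.423 -0.268] [ 0.443 -0.244]
0.064 18 [ 0.422 -0.262] [ 0.443
[... 156 characters left out ...]
431 -0.232]
0.094 3 [ 0.418 -0.25 ] [ 0.422 -0.246]
0.1 7 [ 0.416 -0.268] [ 0.425 -0.246]
0.106 9 [ 0.416 -0.269] [ 0.424 -0.244]
0.112 8 [ 0.416 -0.27 ] [ 0.448 -0.241]
0.118 8 [ 0.416 -0.271] [ 0.446 -0.235]
open fingers y -0.07 zmin 0.078
open fingers y -0.06 zmin 0.043
open fingers y -0.05 zmin 0.036
open fingers y -0.04 zmin 0.084
open fingers y -0.03 zmin 0.102
open fingers y -0.02 zmin 0.095
open fingers y -0.01 zmin 0.095
open fingers y 0.0 zmin 0.096
open fingers y 0.01 zmin 0.095
open fingers y 0.02 zmin 0.101
open fingers y 0.03 zmin 0.086
open fingers y 0.04 zmin 0.036
open fingers y 0.05 zmin 0.043
open fingers y 0.06 zmin 0.078
open fingers y 0.07 zmin 0.082
-0.1274946420568797
```

Both cameras put the shut fingertips at z ≈ 0.035 while the reported TCP is 0.0128. The tips, and with them the grasp point and body, therefore sit about 23 mm above the reported TCP, and I'll correct for that from here on.

Request:
{"op": "jog_arm", "data": {
  "series": [
    {"claw": 0.5, "tx": 0, "ty": 0, "tz": 0, "rx": 0, "ry": 0, "rz": 0},
    {"claw": 0.5, "tx": 0, "ty": 0, "tz": 0, "rx": 0, "ry": 0, "rz": 0},
    {"claw": 0.5, "tx": 0, "ty": 0, "tz": 0, "rx": 0, "ry": 0, "rz": 0},
    {"claw": 0.5, "tx": 0, "ty": 0, "tz": -0.7, "rx": 0, "ry": 0, "rz": 0},
    {"claw": 0.5, "tx": 0, "ty": 0, "tz": -1.4, "rx": 0, "ry": 0, "rz": 0}
  ]
}}

```text
time: 5.5
tcp_pos: [0.4349, -0.2619, -0.0018]
ee_rot: [0.007, 3.141, -0.0]
wrist_force: [0.0, 0.5, -0.5]
gripper_width: 0.0429
finger_force: 0.0
```

Request:
{"op": "jog_arm", "data": {
  "series": [
    {"claw": 0.5, "tx": 0, "ty": 0, "tz": -0.6, "rx": 0, "ry": 0, "rz": 0},
    {"claw": 0.5, "tx": 0, "ty": 0, "tz": -1.2, "rx": 0, "ry": 0, "rz": 0},
    {"claw": 0.5, "tx": 0, "ty": 0, "tz": -1.6, "rx": 0, "ry": 0, "rz": 0},
    {"claw": 0.5, "tx": 0, "ty": 0, "tz": -1.7, "rx": 0, "ry": 0, "rz": 0},
    {"claw": 0.5, "tx": 0, "ty": 0, "tz": -1.7, "rx": 0, "ry": 0, "rz": 0}
  ]
}}

```text
time: 6.0
tcp_pos: [0.4348, -0.262, -0.0184]
ee_rot: [-0.008, -3.141, 0.0]
wrist_force: [0.3, -0.1, 1.0]
gripper_width: 0.0422
finger_force: 0.0
```

Request:
{"op": "jog_arm", "data": {
  "series": [
    {"claw": 0.7, "tx": 0, "ty": 0, "tz": 0, "rx": 0, "ry": 0, "rz": 0},
    {"claw": 0.9, "tx": 0, "ty": 0, "tz": 0, "rx": 0, "ry": 0, "rz": 0},
    {"claw": 1, "tx": 0, "ty": 0, "tz": 0, "rx": 0, "ry": 0, "rz": 0},
    {"claw": 1, "tx": 0, "ty": 0, "tz": 0, "rx": 0, "ry": 0, "rz": 0},
    {"claw": 1, "tx": 0, "ty": 0, "tz": 0, "rx": 0, "ry": 0, "rz": 0}
  ],
  "newtons": 60
}}

```text
time: 6.5
tcp_pos: [0.435, -0.262, -0.0178]
ee_rot: [0.007, 3.141, -0.0]
wrist_force: [-1.8, 1.4, 7.7]
gripper_width: 0.0139
finger_force: 58.7
```

The pin is gripped: width 13.9 mm and 59 N. Next I'll lift and bring it to the robot side of the carrier.

Request:
{"op": "jog_arm", "data": {
  "series": [
    {"claw": 1, "tx": 0, "ty": 0, "tz": 1, "rx": 0, "ry": 0, "rz": 0},
    {"claw": 1, "tx": 0, "ty": 0, "tz": 3, "rx": 0, "ry": 0, "rz": 0},
    {"claw": 1, "tx": 0, "ty": 2, "tz": 6, "rx": 0, "ry": 0, "rz": 0},
    {"claw": 1, "tx": 0, "ty": 5, "tz": 9, "rx": 0, "ry": 0, "rz": 0},
    {"claw": 1, "tx": 0, "ty": 9, "tz": 10, "rx": 0, "ry": 0, "rz": 0}
  ]
}}

```text
time: 7.0
tcp_pos: [0.4357, -0.1725, 0.0846]
ee_rot: [0.012, 3.138, -0.002]
wrist_force: [1.5, 1.4, -1.3]
gripper_width: 0.014
finger_force: 58.9
```

Request:
{"op": "jog_arm", "data": {
  "series": [
    {"claw": 1, "tx": 0, "ty": 4, "tz": 0, "rx": 0, "ry": 0, "rz": -0.05},
    {"claw": 1, "tx": 0, "ty": 9, "tz": 0, "rx": 0, "ry": 0, "rz": -0.1},
    {"claw": 1, "tx": 0, "ty": 14, "tz": 0, "rx": 0, "ry": 0, "rz": -0.15},
    {"claw": 1, "tx": 0, "ty": 18, "tz": 0, "rx": 0, "ry": 0, "rz": -0.2},
    {"claw": 1, "tx": 0, "ty": 22, "tz": 0, "rx": 0, "ry": 0, "rz": -0.24}
  ]
}}

```text
time: 7.5
tcp_pos: [0.4346, 0.05, 0.0825]
ee_rot: [0.386, 3.117, 0.001]
wrist_force: [1.1, -0.2, -0.6]
gripper_width: 0.0142
finger_force: 58.9
```

Request:
{"op": "jog_arm", "data": {
  "series": [
    {"claw": 1, "tx": 0.5, "ty": 2, "tz": 0, "rx": 0, "ry": 0, "rz": 0},
    {"claw": 1, "tx": 1, "ty": 4.3, "tz": -1, "rx": 0, "ry": 0, "rz": 0},
    {"claw": 1, "tx": 1, "ty": 4.3, "tz": -3, "rx": 0, "ry": 0, "rz": 0},
    {"claw": 1, "tx": 1, "ty": 4.3, "tz": -5, "rx": 0, "ry": 0, "rz": 0},
    {"claw": 1, "tx": 1, "ty": 4.3, "tz": -6, "rx": 0, "ry": 0, "rz": 0}
  ]
}}

```text
time: 8.0
tcp_pos: [0.4444, 0.091, 0.021]
ee_rot: [-0.383, -3.117, 0.001]
wrist_force: [0.6, -0.4, -0.4]
gripper_width: 0.0143
finger_force: 58.9
```

Request:
{"op": "jog_arm", "data": {
  "series": [
    {"claw": 1, "tx": 0, "ty": 0, "tz": 0, "rx": 0, "ry": 0, "rz": 0},
    {"claw": 1, "tx": 0, "ty": 0, "tz": 0, "rx": 0, "ry": 0, "rz": 0},
    {"claw": 1, "tx": 0, "ty": 0, "tz": 0, "rx": 0, "ry": 0, "rz": 0},
    {"claw": 1, "tx": 0, "ty": 0, "tz": 0, "rx": 0, "ry": 0, "rz": 0},
    {"claw": 1, "tx": 0, "ty": 0, "tz": 0, "rx": 0, "ry": 0, "rz": 0}
  ]
}}

```text
time: 8.5
tcp_pos: [0.4451, 0.0912, 0.0222]
ee_rot: [0.383, 3.117, 0.001]
wrist_force: [0.5, 0.9, -0.5]
gripper_width: 0.0143
finger_force: 58.9
```

```bash
python3 - <<'E'
from h import *
s=r.read_state(); print(s['tcp_pos'],np.arctan2(*cv2.Rodrigues(np.array(s['ee_rot']))[0][[0,1],1]*[-1,1]))
out=[]
for n in('scene','side','wrist'):
    c=cam(n); a,d=r.capture(n); np.savez(n+'3.npz',im=a,d=d,K=c[0],R=c[1],t=c[2])
    q=c[0]@(c[1]@np.array([.53,.075,.05])+c[2]); u,v=(q[:2]/q[2]).astype(int); print(n,u,v)
    h=60 if n!='wrist' else 130; u=np.clip(u,h,640-h); v=np.clip(v,h,400-h); print(u-h,v-h,h)
    out.append(cv2.resize(a[v-h:v+h,u-h:u+h],(266,266),interpolation=cv2.INTER_CUBIC) if 0 else cv2.resize(a[v-h:v+h,u-h:u+h],(400,400),interpolation=cv2.INTER_CUBIC))
save('i1.png',np.hstack(out[:2])); save('i1w.png',out[2])
E
```

```text
[0.44507734 0.09115287 0.02217179] -0.24478811623980032
scene 299 189
239 129 60
side 309 235
249 175 60
wrist 327 381
197 140 130
```

View pics/i1.png

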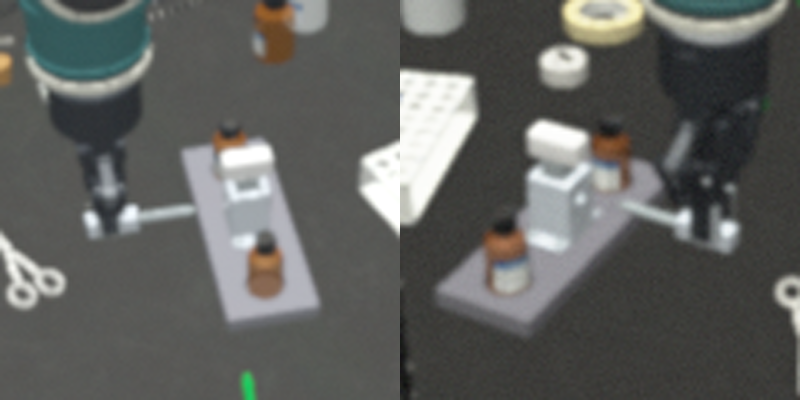

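The pin is held level and points at the socket's near face: the shaft runs from (140,215) to (190,210) in the scene crop and from (690,220) to (625,205) in the side crop. Next I'll measure the pin axis against the handle in each camera.

```bash
cat > rel.py <<'E'
from h import *
import sys
tag=sys.argv[1]; s0,s1=float(sys.argv[2]),float(sys.argv[3])
for n in('scene','side'):
    f=np.load(n+tag+'.npz'); c=(f['K'],f['R'],f['t']); im=f['im'].astype(int); P=cloud(c,f['d'])
    # carrier yaw from deck
    near=np.hypot(P[...,0]-.567,P[...,1]-.065)<.14
    g=near&(abs(P[...,2]-.100)<.004)&(im.min(-1)>110)&(np.hypot(P[...,0]-.567,P[...,1]-.065)<.045)
    v,u=np.nonzero(g); q=np.array([onz(c,a,b,.100)[:2] for a,b in zip(u,v)])
    rc=cv2.minAreaRect(q.astype(np.float32)*1000); print(n,'grip top',len(u),rc,P[g][:,2].mean().round(4))
    h=np.array(rc[0])/1000
    if n=='scene':
        k=near&(abs(P[...,2]-.014)<.004)&(np.ptp(im,axis=-1)<40)&(im.min(-1)>90); rd=cv2.minAreaRect(P[k][:,:2].astype(np.float32)*1000); print('deck',rd)
    a=-0.243; U=np.array([np.cos(a),np.sin(a)]); V=np.array([-U[1],U[0]])
    S=(P[...,:2]-h)@U; T=(P[...,:2]-h)@V
    m=(S>s0)&(S<s1)&(abs(T)<.015)&(P[...,2]>.035)&(P[...,2]<.062)
    v,u=np.nonzero(m); q=np.array([onz(c,x,y,.048)[:2] for x,y in zip(u,v)])-h
    ss,tt=q@U,q@V
    print(' pin',m.sum(),'z max by s',[(round(e,3),np.sort(P[m][(S[m]>=e)&(S[m]<e+.01),2])[-4:].mean().round(4)) for e in np.arange(s0,s1,.01) if ((S[m]>=e)&(S[m]<e+.01)).sum()>2])
    print(' tip s',ss.max().round(4),' t by s (mid,width)',[(round(e,3),((tt[k].max()+tt[k].min())/2).round(4),np.ptp(tt[k]).round(4)) for e in np.arange(s0,s1,.01) for k in [(ss>=e)&(ss<e+.01)] if k.sum()>2])
E
python3 rel.py 3 -.09 -.025
python3 - <<'E'
from h import *
f=np.load('wrist3.npz'); print(f['t'])
E
```

```text
scene grip top 81 ((565.8878784179688, 63.28379821777344), (25.045408248901367, 43.53190994262695), 81.63811492919922) 0.1003
deck ((612.061279296875, 54.490684509277344), (223.74656677246094, 171.86546325683594), 76.09661865234375)
 pin 38 z max by s [(np.float64(-0.09), np.float64(0.0544)), (np.float64(-0.08), np.float64(0.0542)), (np.float64(-0.07), np.float64(0.0533)), (np.float64(-0.06), np.float64(0.0533))]
 tip s -0.047  t by s (mid,width) [(np.float64(-0.09), np.float64(-0.001), np.float64(0.0095)), (np.float64(-0.08), np.float64(-0.0019), np.float64(0.0088)), (np.float64(-0.07), np.float64(-0.001), np.float64(0.0101)), (np.float64(-0.06), np.float64(-0.0023), np.float64(0.0088))]
side grip top 86 ((565.8970336914062, 70.6109848022461), (24.036701202392578, 43.25131607055664), 76.03109741210938) 0.0995
 pin 47 z max by s [(np.float64(-0.09), np.float64(0.0524)), (np.float64(-0.08), np.float64(0.0519)), (np.float64(-0.07), np.float64(0.0521)), (np.float64(-0.06), np.float64(0.0523))]
 tip s -0.047  t by s (mid,width) [(np.float64(-0.09), np.float64(-0.0102), np.float64(0.0125)), (np.float64(-0.08), np.float64(-0.0101), np.float64(0.0111)), (np.float64(-0.07), np.float64(-0.0104), np.float64(0.0111)), (np.float64(-0.06), np.float64(-0.0107), np.float64(0.0111))]
[-0.19650961 -0.37898591  0.08831444]
```

View pics/i1w.png

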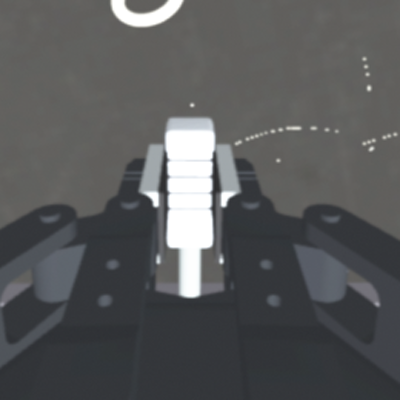

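The wrist view shows the grip centred between the pads, with the shaft straight ahead at (190,270). The oblique side rays are too sensitive to height for y, so I'll take the carrier pose from the earlier wrist image, which shares the pin's calibration, and compare depth clouds.

```bash
cat > c.py <<'E'
from h import *
a=-0.243; U=np.array([np.cos(a),np.sin(a)]); V=np.array([-U[1],U[0]])
for fn in('w1','scene1','side1','scene3','side3'):
    f=np.load(fn+'.npz'); c=(f['K'],f['R'],f['t']) if 'K' in f else cam(fn[:-1]); im=f['im'].astype(int); P=cloud(c,f['d'])
    rad=np.hypot(P[...,0]-.567,P[...,1]-.065); gr=(np.ptp(im,axis=-1)<40)
    g=(rad<.045)&(abs(P[...,2]-.100)<.005)&(im.min(-1)>110); x=P[g][:,:2]
    rc=cv2.minAreaRect(x.astype(np.float32)*1000); print(fn,'top',g.sum(),np.round(rc[0],1),np.round(rc[1],1),round(rc[2],1),'z',P[g][:,2].mean().round(4))
    k=(abs(P[...,2]-.014)<.005)&(rad<.135)&(abs((P[...,:2]-[.567,.065])@U)<.055)&gr&(im.min(-1)>70); 
    rd=cv2.minAreaRect(P[k][:,:2].astype(np.float32)*1000); print('  deck',k.sum(),np.round(rd[0],1),np.round(rd[1],1),round(rd[2],1))
    h=np.array([.567,.0645])
    S=(P[...,:2]-h)@U; T=(P[...,:2]-h)@V
    k=(abs(T)<.026)&(abs(S)<.026)&(P[...,2]>.03)&(P[...,2]<.062)
    for lo,hi in((.03,.045),(.045,.062)):
        k2=k&(P[...,2]>lo)&(P[...,2]<hi); print('  socket s',np.percentile(S[k2],[3,97]).round(4),'t',np.percentile(T[k2],[3,97]).round(4),k2.sum())
    if fn[-1]=='3':
        m=(S>-.1)&(S<-.045)&(abs(T)<.015)&(P[...,2]>.035)&(P[...,2]<.062)
        p=P[m]; t=T[m]; z=p[:,2]; ss=S[m]; print('  shaft t',np.percentile(t,[5,50,95]).round(4),'z',np.percentile(z,[5,50,95]).round(4),'slope',np.polyfit(ss,t,1)[0].round(3),np.polyfit(ss,z,1)[0].round(3),'tip',ss.max().round(4))
E
python3 c.py
```

```text
w1 top 593 [567.3  65.1] [21.7 43.7] 76.6 z 0.0989
  deck 4021 [568.1  65.6] [222.6  80.8] 76.0
  socket s [-0.0174  0.0163] t [-0.0178  0.014 ] 315
  socket s [-0.0175  0.0167] t [-0.0178  0.0145] 380
scene1 top 85 [566.8  64.2] [22.2 43.6] 73.6 z 0.0999
  deck 822 [567.4  64.7] [227.1  80.9] 76.1
  socket s [-0.0179  0.0158] t [-0.0199  0.0126] 51
  socket s [-0.0178  0.0157] t [-0.0197  0.0128] 57
side1 top 95 [565.4  67.1] [19.9 44.7] 79.6 z 0.0991
  deck 1019 [565.7  66.2] [225.1  82.4] 75.8
  socket s [-0.0197  0.0159] t [-0.0122  0.0214] 94
  socket s [-0.0195  0.0137] t [-0.0126  0.0215] 112
scene3 top 86 [566.4  64.3] [22.4 43.4] 83.1 z 0.1001
  deck 827 [567.8  65.1] [224.4  80.9] 76.1
  socket s [-0.0177  0.015 ] t [-0.0202  0.0161] 54
  socket s [-0.0176  0.0157] t [-0.0186  0.0115] 54
  shaft t [-0.0105 -0.0061 -0.0028] z [0.0465 0.0513 0.0552] slope 0.035 -0.027 tip -0.048
side3 top 94 [565.9  67.6] [22.2 42.9] 70.1 z 0.0991
  deck 974 [566.3  68.5] [222.   82.1] 75.7
  socket s [-0.0193  0.0158] t [-0.0114  0.0211] 91
  socket s [-0.0197  0.0141] t [-0.0138  0.0205] 111
  shaft t [-0.0058 -0.0017  0.0013] z [0.0461 0.0507 0.0527] slope 0.001 0.004 tip -0.0502
```

Wrist, scene and side measurements agree that the pin runs about 4.7 mm to −y of the hole axis, at the right height. I'll shift sideways and bring the tip close to the mouth, then re-measure.

Request:
{"op": "jog_arm", "data": {
  "series": [
    {"claw": 1, "tx": 0.1, "ty": 0.47, "tz": 0, "rx": 0, "ry": 0, "rz": 0},
    {"claw": 1, "tx": 1.0, "ty": 0.25, "tz": 0, "rx": 0, "ry": 0, "rz": 0},
    {"claw": 1, "tx": 1.8, "ty": 0.05, "tz": 0, "rx": 0, "ry": 0, "rz": 0},
    {"claw": 1, "tx": 2.4, "ty": -0.1, "tz": 0, "rx": 0, "ry": 0, "rz": 0},
    {"claw": 1, "tx": 2.4, "ty": -0.1, "tz": 0, "rx": 0, "ry": 0, "rz": 0}
  ]
}}

```text
time: 9.15
tcp_pos: [0.4699, 0.0895, 0.0217]
ee_rot: [0.385, 3.117, -0.001]
wrist_force: [-0.1, 0.0, -1.0]
gripper_width: 0.0142
finger_force: 58.9
```

Request:
{"op": "jog_arm", "data": {
  "series": [
    {"claw": 1, "tx": 0, "ty": 0, "tz": 0, "rx": 0, "ry": 0, "rz": 0},
    {"claw": 1, "tx": 0, "ty": 0, "tz": 0, "rx": 0, "ry": 0, "rz": 0},
    {"claw": 1, "tx": 0, "ty": 0, "tz": 0, "rx": 0, "ry": 0, "rz": 0},
    {"claw": 1, "tx": 0, "ty": 0, "tz": 0, "rx": 0, "ry": 0, "rz": 0},
    {"claw": 1, "tx": 0, "ty": 0, "tz": 0, "rx": 0, "ry": 0, "rz": 0}
  ]
}}

```text
time: 9.65
tcp_pos: [0.4687, 0.0901, 0.0217]
ee_rot: [-0.383, -3.118, 0.0]
wrist_force: [0.3, 0.3, -1.0]
gripper_width: 0.0142
finger_force: 58.9
```

```bash
cat > look.py <<'E'
from h import *
import sys
s=r.read_state(); p=s['tcp_pos']; U=np.array([.9706,-.2406]); V=np.array([.2406,.9706]); e=p[:2]-[.5675,.0652]
print(s['time'],p,'yaw',np.arctan2(*cv2.Rodrigues(np.array(s['ee_rot']))[0][[0,1],1]*[-1,1]),'tcp s,t',e@U,e@V)
out=[]
for n in('scene','side'):
    L=[]
    for j in range(4):
        c=cam(n); a,d=r.capture(n); L.append((a,d))
        P=cloud(c,d); h=np.array([.567,.0645]); S=(P[...,:2]-h)@U; T=(P[...,:2]-h)@V; Z=P[...,2]
        k=(abs(T)<.026)&(abs(S)<.026)&(Z>.03)&(Z<.062)
        m=(S>-.062)&(S<-.027)&(abs(T)<.012)&(Z>.04)&(Z<.058)
        e=((np.percentile(T[k],3)+.018) if n=='scene' else np.percentile(T[k],97)-.018)
        f=(np.percentile(T[m],5)+.004) if n=='scene' else np.percentile(T[m],95)-.004
        g=(abs(T)<.03)&(abs(S)<.03)&(abs(Z-.1)<.005)
        print(n,m.sum(),'socket t',e.round(4),'shaft t',f.round(4),'diff',(f-e).round(4),'shaft z',np.percentile(Z[m],[5,50,95]).round(4),'top z',Z[g].mean().round(4),'slope',np.polyfit(S[m],T[m],1)[0].round(3),np.polyfit(S[m],Z[m],1)[0].round(3))
    a=np.mean([x[0] for x in L],0).astype(np.uint8)
    q=c[0]@(c[1]@np.array([.545,.07,.055])+c[2]); u,v=(q[:2]/q[2]).astype(int); b=32; print(u-b,v-b)
    out.append(cv2.resize(a[v-b:v+b,u-b:u+b],(400,400),interpolation=cv2.INTER_CUBIC))
save(sys.argv[1],np.hstack(out))
E
python3 look.py i2.png
```

```text
9.65 [0.4687285  0.09008836 0.02171421] yaw -0.24468421999764522 tcp s,t -0.10185575859106691 0.0003922222743913094
scene 27 socket t -0.0025 shaft t -0.0013 diff 0.0012 shaft z [0.0467 0.0509 0.0555] top z 0.1 slope -0.028 0.021
scene 27 socket t -0.0011 shaft t -0.0002 diff 0.0009 shaft z [0.0479 0.051  0.0545] top z 0.1001 slope 0.027 -0.033
scene 27 socket t -0.0012 shaft t -0.0005 diff 0.0007 shaft z [0.0472 0.0504 0.0545] top z 0.1003 slope 0.089 -0.095
scene 27 socket t -0.0012 shaft t -0.001 diff 0.0002 shaft z [0.0466 0.0506 0.0542] top z 0.1001 slope 0.008 -0.015
273 155
side 38 socket t 0.0032 shaft t 0.0013 diff -0.0019 shaft z [0.0438 0.0499 0.0524] top z 0.0992 slope -0.02 0.02
side 39 socket t 0.0037 shaft t 0.0025 diff -0.0012 shaft z [0.0459 0.0502 0.0533] top z 0.0992 slope 0.036 0.04
side 39 socket t 0.0033 shaft t 0.0017 diff -0.0016 shaft z [0.0458 0.0494 0.0527] top z 0.0992 slope 0.009 0.044
side 39 socket t 0.0028 shaft t 0.0017 diff -0.0011 shaft z [0.046  0.0494 0.0518] top z 0.0992 slope -0.049 0.002
272 199
```

View pics/i2.png

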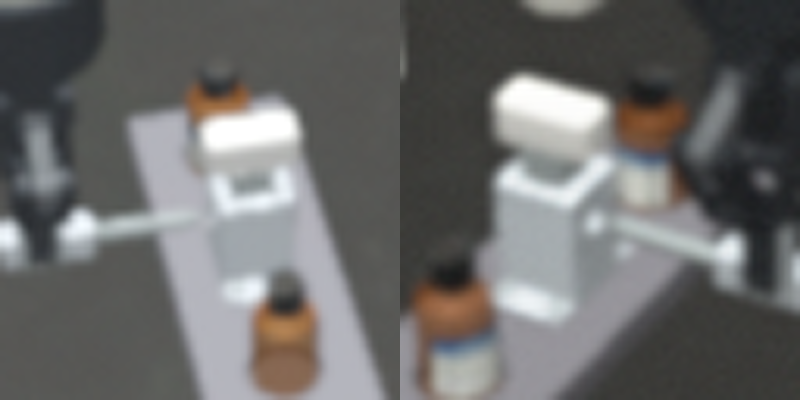

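Both cameras now agree to within about 0.4 mm sideways, and the picture shows the tip right at the mouth: (195,215) in the scene crop and (600,220) in the side crop. I'll insert gently.

Request:
{"op": "jog_arm", "data": {
  "series": [
    {"claw": 1, "tx": 0.3, "ty": -0.07, "tz": 0, "rx": 0, "ry": 0, "rz": 0},
    {"claw": 1, "tx": 0.6, "ty": -0.15, "tz": 0, "rx": 0, "ry": 0, "rz": 0},
    {"claw": 1, "tx": 0.9, "ty": -0.22, "tz": 0, "rx": 0, "ry": 0, "rz": 0},
    {"claw": 1, "tx": 1.2, "ty": -0.3, "tz": 0, "rx": 0, "ry": 0, "rz": 0},
    {"claw": 1, "tx": 1.2, "ty": -0.3, "tz": 0, "rx": 0, "ry": 0, "rz": 0}
  ]
}}

```text
time: 10.55
tcp_pos: [0.4813, 0.0868, 0.0217]
ee_rot: [0.384, 3.118, -0.0]
wrist_force: [-0.2, -0.1, 0.4]
gripper_width: 0.0139
finger_force: 58.9
```

Request:
{"op": "jog_arm", "data": {
  "series": [
    {"claw": 1, "tx": 0.3, "ty": -0.07, "tz": 0, "rx": 0, "ry": 0, "rz": 0},
    {"claw": 1, "tx": 0.6, "ty": -0.15, "tz": 0, "rx": 0, "ry": 0, "rz": 0},
    {"claw": 1, "tx": 0.9, "ty": -0.22, "tz": 0, "rx": 0, "ry": 0, "rz": 0},
    {"claw": 1, "tx": 1.0, "ty": -0.25, "tz": 0, "rx": 0, "ry": 0, "rz": 0},
    {"claw": 1, "tx": 1.0, "ty": -0.25, "tz": 0, "rx": 0, "ry": 0, "rz": 0}
  ]
}}

```text
time: 11.05
tcp_pos: [0.491, 0.0844, 0.0217]
ee_rot: [0.384, 3.118, -0.0]
wrist_force: [0.2, -0.5, -1.0]
gripper_width: 0.0142
finger_force: 58.9
```

Request:
{"op": "jog_arm", "data": {
  "series": [
    {"claw": 1, "tx": 0.3, "ty": -0.07, "tz": 0, "rx": 0, "ry": 0, "rz": 0},
    {"claw": 1, "tx": 0.6, "ty": -0.15, "tz": 0, "rx": 0, "ry": 0, "rz": 0},
    {"claw": 1, "tx": 0.9, "ty": -0.22, "tz": 0, "rx": 0, "ry": 0, "rz": 0},
    {"claw": 1, "tx": 1.2, "ty": -0.3, "tz": 0, "rx": 0, "ry": 0, "rz": 0},
    {"claw": 1, "tx": 1.4, "ty": -0.35, "tz": 0, "rx": 0, "ry": 0, "rz": 0}
  ]
}}

```text
time: 11.55
tcp_pos: [0.5051, 0.0809, 0.0217]
ee_rot: [0.384, 3.118, -0.0]
wrist_force: [-0.8, -0.5, -1.0]
gripper_width: 0.0144
finger_force: 58.9
```

Request:
{"op": "jog_arm", "data": {
  "series": [
    {"claw": 1, "tx": 0.3, "ty": -0.07, "tz": 0, "rx": 0, "ry": 0, "rz": 0},
    {"claw": 1, "tx": 0.6, "ty": -0.15, "tz": 0, "rx": 0, "ry": 0, "rz": 0},
    {"claw": 1, "tx": 0.9, "ty": -0.22, "tz": 0, "rx": 0, "ry": 0, "rz": 0},
    {"claw": 1, "tx": 1.2, "ty": -0.3, "tz": 0, "rx": 0, "ry": 0, "rz": 0},
    {"claw": 1, "tx": 1.4, "ty": -0.35, "tz": 0, "rx": 0, "ry": 0, "rz": 0}
  ]
}}

```text
time: 12.05
tcp_pos: [0.5191, 0.0774, 0.0217]
ee_rot: [0.384, 3.118, -0.0]
wrist_force: [-0.1, -0.1, -0.4]
gripper_width: 0.0139
finger_force: 58.9
```

Request:
{"op": "jog_arm", "data": {
  "series": [
    {"claw": 1, "tx": 0.1, "ty": -0.02, "tz": 0, "rx": 0, "ry": 0, "rz": 0},
    {"claw": 1, "tx": 0.2, "ty": -0.05, "tz": 0, "rx": 0, "ry": 0, "rz": 0},
    {"claw": 1, "tx": 0.3, "ty": -0.07, "tz": 0, "rx": 0, "ry": 0, "rz": 0},
    {"claw": 1, "tx": 0.4, "ty": -0.1, "tz": 0, "rx": 0, "ry": 0, "rz": 0},
    {"claw": 1, "tx": 0.5, "ty": -0.12, "tz": 0, "rx": 0, "ry": 0, "rz": 0}
  ]
}}

```text
time: 12.55
tcp_pos: [0.5239, 0.0763, 0.0217]
ee_rot: [-0.384, -3.118, 0.0]
wrist_force: [-0.3, -0.4, -1.1]
gripper_width: 0.0142
finger_force: 58.9
```

Request:
{"op": "jog_arm", "data": {
  "series": [
    {"claw": 1, "tx": 0.05, "ty": -0.01, "tz": 0, "rx": 0, "ry": 0, "rz": 0},
    {"claw": 1, "tx": 0.1, "ty": -0.02, "tz": 0, "rx": 0, "ry": 0, "rz": 0},
    {"claw": 1, "tx": 0.15, "ty": -0.04, "tz": 0, "rx": 0, "ry": 0, "rz": 0},
    {"claw": 1, "tx": 0.2, "ty": -0.05, "tz": 0, "rx": 0, "ry": 0, "rz": 0},
    {"claw": 1, "tx": 0.2, "ty": -0.05, "tz": 0, "rx": 0, "ry": 0, "rz": 0}
  ]
}}

```text
time: 13.05
tcp_pos: [0.5254, 0.076, 0.0216]
ee_rot: [-0.383, -3.117, 0.0]
wrist_force: [-3.9, 0.8, 2.5]
gripper_width: 0.0141
finger_force: 59.2
```

Request:
{"op": "jog_arm", "data": {
  "series": [
    {"claw": 1, "tx": 0.05, "ty": -0.01, "tz": 0, "rx": 0, "ry": 0, "rz": 0},
    {"claw": 1, "tx": 0.1, "ty": -0.02, "tz": 0, "rx": 0, "ry": 0, "rz": 0},
    {"claw": 1, "tx": 0.15, "ty": -0.04, "tz": 0, "rx": 0, "ry": 0, "rz": 0},
    {"claw": 1, "tx": 0.2, "ty": -0.05, "tz": 0, "rx": 0, "ry": 0, "rz": 0},
    {"claw": 1, "tx": 0.2, "ty": -0.05, "tz": 0, "rx": 0, "ry": 0, "rz": 0}
  ]
}}

```text
time: 13.55
tcp_pos: [0.528, 0.0753, 0.0217]
ee_rot: [0.384, 3.118, -0.0]
wrist_force: [-1.8, -0.3, -1.4]
gripper_width: 0.0143
finger_force: 58.8
```

```bash
cat > chk.py <<'E'
from h import *
U=np.array([.9706,-.2406]); V=np.array([.2406,.9706]); h=np.array([.567,.0645])
for n in('scene','side'):
    for j in range(3):
        c=cam(n); a,d=r.capture(n); a=a.astype(int); P=cloud(c,d); S=(P[...,:2]-h)@U; T=(P[...,:2]-h)@V; Z=P[...,2]
        k=(abs(T)<.03)&(abs(S)<.035)&(abs(Z-.1)<.005)&(a.min(-1)>110); rc=cv2.minAreaRect(P[k][:,:2].astype(np.float32)*1000)
        dk=(abs(Z-.014)<.004)&(abs(T)<.13)&(S>.03)&(S<.06)&(a.min(-1)>70)
        sh=(abs(T)<.007)&(S>.022)&(S<.045)&(abs(Z-.048)<.008); b=(abs(T)<.012)&(S<-.012)&(S>-.08)&(abs(Z-.048)<.012)&(a.min(-1)>80)
        print(n,'top',np.round(rc[0],1),'deck far edge s',np.percentile(S[dk],97).round(4),'pin-side s hist',np.histogram(S[b],np.arange(-.08,-.01,.006))[0],'far shaft',sh.sum(),S[sh].max().round(4) if sh.any() else None)
E
python3 chk.py
```

```text
scene top [569.6  62.9] deck far edge s 0.043 pin-side s hist [ 0  0  0 10 12  3  0  0  5 11 14] far shaft 7 0.0347
scene top [569.6  62.5] deck far edge s 0.0429 pin-side s hist [ 0  0  0 10 14  3  0  0  7 10 16] far shaft 7 0.0345
scene top [569.8  62.8] deck far edge s 0.043 pin-side s hist [ 0  0  0 10 13  1  0  0  8 10 14] far shaft 7 0.0338
side top [582.   63.3] deck far edge s 0.0432 pin-side s hist [ 0  0  0 27 24  4  0  0  1 16 23] far shaft 3 0.0359
side top [582.6  63. ] deck far edge s 0.0422 pin-side s hist [ 0  0  0 26 23  6  0  0  1 13 25] far shaft 3 0.0376
side top [581.1  62.8] deck far edge s 0.0423 pin-side s hist [ 0  0  0 25 21  6  0  0  2 13 20] far shaft 3 0.036
```

The pin met the socket at about 4 N and the carrier slid about 3 mm with it, so the pin is home: its grip butts against the socket and its tip shows on the far side. Releasing and rising.

Request:
{"op": "jog_arm", "data": {
  "series": [
    {"claw": 0.8, "tx": 0, "ty": 0, "tz": 0, "rx": 0, "ry": 0, "rz": 0},
    {"claw": 0.6, "tx": 0, "ty": 0, "tz": 0, "rx": 0, "ry": 0, "rz": 0},
    {"claw": 0.55, "tx": 0, "ty": 0, "tz": 0, "rx": 0, "ry": 0, "rz": 0},
    {"claw": 0.55, "tx": 0, "ty": 0, "tz": 0, "rx": 0, "ry": 0, "rz": 0},
    {"claw": 0.55, "tx": 0, "ty": 0, "tz": 0, "rx": 0, "ry": 0, "rz": 0}
  ]
}}

```text
time: 14.35
tcp_pos: [0.5279, 0.0753, 0.0217]
ee_rot: [0.384, 3.118, -0.0]
wrist_force: [0.8, 0.6, -0.4]
gripper_width: 0.0384
finger_force: 0.0
```

Request:
{"op": "jog_arm", "data": {
  "series": [
    {"claw": 0.55, "tx": 0, "ty": 0, "tz": 1, "rx": 0, "ry": 0, "rz": 0},
    {"claw": 0.55, "tx": 0, "ty": 0, "tz": 3, "rx": 0, "ry": 0, "rz": 0},
    {"claw": 0.55, "tx": -0.5, "ty": 0.1, "tz": 6, "rx": 0, "ry": 0, "rz": 0},
    {"claw": 0.55, "tx": -1.5, "ty": 0.3, "tz": 9, "rx": 0, "ry": 0, "rz": 0},
    {"claw": 0.55, "tx": -2.5, "ty": 0.5, "tz": 12, "rx": 0, "ry": 0, "rz": 0}
  ]
}}

```text
time: 14.85
tcp_pos: [0.5024, 0.0801, 0.1434]
ee_rot: [0.384, 3.118, -0.0]
wrist_force: [1.0, 0.5, 0.8]
gripper_width: 0.0383
finger_force: 0.0
```

Request:
{"op": "jog_arm", "data": {
  "series": [
    {"claw": 0.55, "tx": -2, "ty": 0.5, "tz": 3, "rx": 0, "ry": 0, "rz": 0},
    {"claw": 0.55, "tx": -4, "ty": 1, "tz": 5, "rx": 0, "ry": 0, "rz": 0},
    {"claw": 0.55, "tx": -4, "ty": 1, "tz": 5, "rx": 0, "ry": 0, "rz": 0},
    {"claw": 0.55, "tx": -4, "ty": 1, "tz": 5, "rx": 0, "ry": 0, "rz": 0},
    {"claw": 0.55, "tx": -4, "ty": 1, "tz": 5, "rx": 0, "ry": 0, "rz": 0}
  ]
}}

```text
time: 15.35
tcp_pos: [0.463, 0.0901, 0.1914]
ee_rot: [-0.384, -3.118, 0.001]
wrist_force: [1.1, -0.8, 0.3]
gripper_width: 0.0379
finger_force: 0.0
```

```bash
python3 - <<'E'
from h import *
s=r.read_state(); c=cam('wrist'); a,d=r.capture('wrist'); im=a.astype(int); P=cloud(c,d); print(s['time'],s['tcp_pos'],s['gripper_width'])
U=np.array([.9706,-.2406]); V=np.array([.2406,.9706]); h=np.array([.5703,.0645])
S=(P[...,:2]-h)@U; T=(P[...,:2]-h)@V; Z=P[...,2]
g=(abs(S)<.035)&(abs(T)<.03)&(abs(Z-.1)<.006)&(im.min(-1)>110); print('top',g.sum(),cv2.minAreaRect(P[g][:,:2].astype(np.float32)*1000),Z[g].mean())
k=(abs(Z-.014)<.005)&(abs(S)<.055)&(abs(T)<.125)&(np.ptp(im,axis=-1)<40)&(im.min(-1)>70); print('deck',k.sum(),cv2.minAreaRect(P[k][:,:2].astype(np.float32)*1000))
b=(abs(T)<.012)&(S<-.019)&(S>-.09)&(abs(Z-.05)<.014)&(im.min(-1)>80); print('pin',b.sum(),'s',np.percentile(S[b],[2,50,98]).round(4),'t',np.percentile(T[b],[3,50,97]).round(4),'z',np.percentile(Z[b],[3,50,97]).round(4))
save('p1.png',np.hstack([cv2.resize(a[100:400,160:480],(427,400)),cv2.resize(r.capture('side')[0][195:275,255:329],(370,400),interpolation=cv2.INTER_CUBIC)]))
E
```

```text
15.35 [0.46301135 0.09011693 0.19142056] 0.037930932922779034
top 707 ((570.0344848632812, 64.72990417480469), (19.28591537475586, 43.92038345336914), 76.37067413330078) 0.09928473256656602
deck 4269 ((570.52734375, 64.66558074951172), (220.73492431640625, 81.4136734008789), 75.88433074951172)
pin 554 s [-0.0625 -0.0439 -0.0209] t [-0.0079  0.0004  0.0086] z [0.0389 0.0515 0.0542]
```

View pics/p1.png

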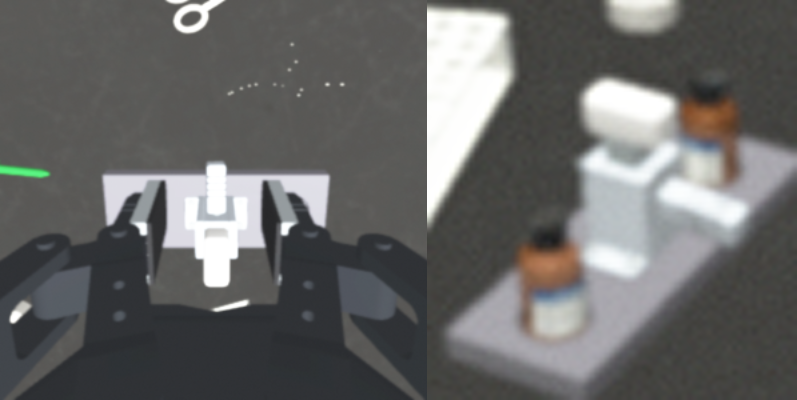

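The pin is home: in the wrist picture its ribbed grip at (217,185) butts against the socket, measured from s = −62 mm to the face at −18 mm. Both bottles stand in their wells. Next is the handle grip.

Request:
{"op": "jog_arm", "data": {
  "series": [
    {"claw": 0.5, "tx": 2, "ty": -0.5, "tz": 0, "rx": 0, "ry": 0, "rz": 0},
    {"claw": 0.5, "tx": 5, "ty": -1.2, "tz": 0, "rx": 0, "ry": 0, "rz": 0},
    {"claw": 0.5, "tx": 8, "ty": -1.9, "tz": -1, "rx": 0, "ry": 0, "rz": 0},
    {"claw": 0.5, "tx": 10.7, "ty": -2.5, "tz": -3, "rx": 0, "ry": 0, "rz": 0},
    {"claw": 0.5, "tx": 10.7, "ty": -2.5, "tz": -6, "rx": 0, "ry": 0, "rz": 0}
  ]
}}

```text
time: 15.95
tcp_pos: [0.5731, 0.0637, 0.1308]
ee_rot: [0.386, 3.116, -0.002]
wrist_force: [-1.2, 0.7, -1.1]
gripper_width: 0.0429
finger_force: 0.0
```

Request:
{"op": "jog_arm", "data": {
  "series": [
    {"claw": 0.5, "tx": 0, "ty": 0, "tz": -2, "rx": 0, "ry": 0, "rz": 0},
    {"claw": 0.5, "tx": 0, "ty": 0, "tz": -4, "rx": 0, "ry": 0, "rz": 0},
    {"claw": 0.5, "tx": 0, "ty": 0, "tz": -6, "rx": 0, "ry": 0, "rz": 0},
    {"claw": 0.5, "tx": 0, "ty": 0, "tz": -7, "rx": 0, "ry": 0, "rz": 0},
    {"claw": 0.5, "tx": 0, "ty": 0, "tz": -7, "rx": 0, "ry": 0, "rz": 0}
  ]
}}

```text
time: 16.45
tcp_pos: [0.5691, 0.0648, 0.0602]
ee_rot: [-0.384, -3.116, 0.002]
wrist_force: [0.6, -0.9, 0.3]
gripper_width: 0.0427
finger_force: 0.0
```

Request:
{"op": "jog_arm", "data": {
  "series": [
    {"claw": 0.5, "tx": 0, "ty": 0, "tz": -0.3, "rx": 0, "ry": 0, "rz": 0},
    {"claw": 0.5, "tx": 0, "ty": 0, "tz": -0.6, "rx": 0, "ry": 0, "rz": 0},
    {"claw": 0.5, "tx": 0, "ty": 0, "tz": -0.9, "rx": 0, "ry": 0, "rz": 0},
    {"claw": 0.5, "tx": 0, "ty": 0, "tz": -1.1, "rx": 0, "ry": 0, "rz": 0},
    {"claw": 0.5, "tx": 0, "ty": 0, "tz": -1.1, "rx": 0, "ry": 0, "rz": 0}
  ]
}}

```text
time: 16.95
tcp_pos: [0.5698, 0.0654, 0.0506]
ee_rot: [0.383, 3.118, -0.0]
wrist_force: [-0.4, 0.2, -0.5]
gripper_width: 0.0425
finger_force: 0.0
```

Now close on the grip. The fingertips are at about 0.074 m, over the handle's 78–100 mm bar.

Request:
{"op": "jog_arm", "data": {
  "series": [
    {"claw": 0.7, "tx": 0, "ty": 0, "tz": 0, "rx": 0, "ry": 0, "rz": 0},
    {"claw": 0.8, "tx": 0, "ty": 0, "tz": 0, "rx": 0, "ry": 0, "rz": 0},
    {"claw": 1, "tx": 0, "ty": 0, "tz": 0, "rx": 0, "ry": 0, "rz": 0},
    {"claw": 1, "tx": 0, "ty": 0, "tz": 0, "rx": 0, "ry": 0, "rz": 0},
    {"claw": 1, "tx": 0, "ty": 0, "tz": 0, "rx": 0, "ry": 0, "rz": 0}
  ],
  "newtons": 90
}}

```text
time: 17.45
tcp_pos: [0.5701, 0.0653, 0.0511]
ee_rot: [0.384, 3.118, 0.0]
wrist_force: [-0.9, -0.8, 6.5]
gripper_width: 0.0188
finger_force: 88.0
```

Request:
{"op": "jog_arm", "data": {
  "series": [
    {"claw": 1, "tx": 0, "ty": 0, "tz": 0, "rx": 0, "ry": 0, "rz": 0},
    {"claw": 1, "tx": 0, "ty": 0, "tz": 0.1, "rx": 0, "ry": 0, "rz": 0},
    {"claw": 1, "tx": 0, "ty": 0, "tz": 0.2, "rx": 0, "ry": 0, "rz": 0},
    {"claw": 1, "tx": 0, "ty": 0, "tz": 0.3, "rx": 0, "ry": 0, "rz": 0},
    {"claw": 1, "tx": 0, "ty": 0, "tz": 0.4, "rx": 0, "ry": 0, "rz": 0}
  ]
}}

```text
time: 17.95
tcp_pos: [0.5696, 0.0654, 0.0546]
ee_rot: [-0.383, -3.118, 0.0]
wrist_force: [-0.2, -0.3, -4.8]
gripper_width: 0.0183
finger_force: 88.0
```

Request:
{"op": "jog_arm", "data": {
  "series": [
    {"claw": 1, "tx": 0, "ty": 0, "tz": 0.2, "rx": 0, "ry": 0, "rz": 0},
    {"claw": 1, "tx": 0, "ty": 0, "tz": 0.4, "rx": 0, "ry": 0, "rz": 0},
    {"claw": 1, "tx": 0, "ty": 0, "tz": 0.6, "rx": 0, "ry": 0, "rz": 0},
    {"claw": 1, "tx": 0, "ty": 0, "tz": 0.8, "rx": 0, "ry": 0, "rz": 0},
    {"claw": 1, "tx": 0, "ty": 0, "tz": 1.0, "rx": 0, "ry": 0, "rz": 0}
  ]
}}

```text
time: 18.45
tcp_pos: [0.5698, 0.0653, 0.0649]
ee_rot: [0.384, 3.118, -0.0]
wrist_force: [0.4, 0.6, -5.0]
gripper_width: 0.0183
finger_force: 88.0
```

```bash
cat > lv.py <<'E'
from h import *
s=r.read_state(); print(s['time'],s['tcp_pos'],s['wrist_force'],s['torque'],s['gripper_width'])
U=np.array([.9706,-.2406]); V=np.array([.2406,.9706]); h=np.array([.5703,.0645]); lift=s['tcp_pos'][2]-.0506
for n in('scene','side'):
    c=cam(n); a,d=r.capture(n); im=a.astype(int); P=cloud(c,d); S=(P[...,:2]-h)@U; T=(P[...,:2]-h)@V; Z=P[...,2]
    k=(abs(Z-.011-lift)<.010)&(abs(S)<.036)&(abs(T)<.105)&(np.ptp(im,axis=-1)<40)&(im.min(-1)>70)
    co=np.linalg.lstsq(np.c_[S[k],T[k],np.ones(k.sum())],Z[k],rcond=None)[0]; res=Z[k]-np.c_[S[k],T[k],np.ones(k.sum())]@co; k2=abs(res)<.003
    co=np.linalg.lstsq(np.c_[S[k],T[k],np.ones(k.sum())][k2],Z[k][k2],rcond=None)[0]
    print(n,k.sum(),'deck tilt deg',np.degrees(co[:2]).round(2),'deck top z',co[2].round(4),'underside',(co[2]-.014).round(4),'lift',round(lift,4))
    if n=='side': save('l_%d.png'%(s['time']*100),a)
E
python3 lv.py
```

```text
18.45 [0.56982451 0.0653357  0.06487695] [ 0.37204685  0.60000513 -4.99437727] [ 0.03506712 -0.01245045 -0.02950232] 0.018330749178689567
scene 588 deck tilt deg [ 0.6  -0.36] deck top z 0.0257 underside 0.0117 lift 0.0143
side 723 deck tilt deg [ 1.16 -0.74] deck top z 0.0257 underside 0.0117 lift 0.0143
```

The full load, about 5 N, is carried and the deck is level to about 1°. Raising it gently to roughly 15 cm.

Request:
{"op": "jog_arm", "data": {
  "series": [
    {"claw": 1, "tx": 0, "ty": 0, "tz": 0.4, "rx": 0, "ry": 0, "rz": 0},
    {"claw": 1, "tx": 0, "ty": 0, "tz": 1.0, "rx": 0, "ry": 0, "rz": 0},
    {"claw": 1, "tx": 0, "ty": 0, "tz": 1.8, "rx": 0, "ry": 0, "rz": 0},
    {"claw": 1, "tx": 0, "ty": 0, "tz": 2.6, "rx": 0, "ry": 0, "rz": 0},
    {"claw": 1, "tx": 0, "ty": 0, "tz": 3.4, "rx": 0, "ry": 0, "rz": 0}
  ]
}}

```text
time: 19.05
tcp_pos: [0.5699, 0.0654, 0.0996]
ee_rot: [0.383, 3.118, 0.0]
wrist_force: [0.7, -0.0, -5.1]
gripper_width: 0.0182
finger_force: 88.0
```

Request:
{"op": "jog_arm", "data": {
  "series": [
    {"claw": 1, "tx": 0, "ty": 0, "tz": 0.8, "rx": 0, "ry": 0, "rz": 0},
    {"claw": 1, "tx": 0, "ty": 0, "tz": 1.6, "rx": 0, "ry": 0, "rz": 0},
    {"claw": 1, "tx": 0, "ty": 0, "tz": 2.4, "rx": 0, "ry": 0, "rz": 0},
    {"claw": 1, "tx": 0, "ty": 0, "tz": 3.2, "rx": 0, "ry": 0, "rz": 0},
    {"claw": 1, "tx": 0, "ty": 0, "tz": 4, "rx": 0, "ry": 0, "rz": 0}
  ]
}}

```text
time: 19.55
tcp_pos: [0.5698, 0.0653, 0.1394]
ee_rot: [-0.384, -3.118, 0.0]
wrist_force: [-0.1, -0.3, -5.3]
gripper_width: 0.0185
finger_force: 88.0
```

Request:
{"op": "jog_arm", "data": {
  "series": [
    {"claw": 1, "tx": 0, "ty": 0, "tz": 0.8, "rx": 0, "ry": 0, "rz": 0},
    {"claw": 1, "tx": 0, "ty": 0, "tz": 1.6, "rx": 0, "ry": 0, "rz": 0},
    {"claw": 1, "tx": 0, "ty": 0, "tz": 2.4, "rx": 0, "ry": 0, "rz": 0},
    {"claw": 1, "tx": 0, "ty": 0, "tz": 3.2, "rx": 0, "ry": 0, "rz": 0},
    {"claw": 1, "tx": 0, "ty": 0, "tz": 4, "rx": 0, "ry": 0, "rz": 0}
  ]
}}

```text
time: 20.05
tcp_pos: [0.5698, 0.0653, 0.1794]
ee_rot: [0.384, 3.118, -0.0]
wrist_force: [0.7, -0.4, -5.2]
gripper_width: 0.0183
finger_force: 88.0
```

Request:
{"op": "jog_arm", "data": {
  "series": [
    {"claw": 1, "tx": 0, "ty": 0, "tz": 0.8, "rx": 0, "ry": 0, "rz": 0},
    {"claw": 1, "tx": 0, "ty": 0, "tz": 1.5, "rx": 0, "ry": 0, "rz": 0},
    {"claw": 1, "tx": 0, "ty": 0, "tz": 2.0, "rx": 0, "ry": 0, "rz": 0},
    {"claw": 1, "tx": 0, "ty": 0, "tz": 2.3, "rx": 0, "ry": 0, "rz": 0},
    {"claw": 1, "tx": 0, "ty": 0, "tz": 2.4, "rx": 0, "ry": 0, "rz": 0}
  ]
}}

```text
time: 20.55
tcp_pos: [0.5699, 0.0653, 0.2029]
ee_rot: [0.384, 3.118, -0.0]
wrist_force: [0.6, 0.0, -4.6]
gripper_width: 0.0181
finger_force: 88.0
```

Request:
{"op": "jog_arm", "data": {
  "series": [
    {"claw": 1, "tx": 0, "ty": 0, "tz": 0, "rx": 0, "ry": 0, "rz": 0},
    {"claw": 1, "tx": 0, "ty": 0, "tz": 0, "rx": 0, "ry": 0, "rz": 0},
    {"claw": 1, "tx": 0, "ty": 0, "tz": 0, "rx": 0, "ry": 0, "rz": 0},
    {"claw": 1, "tx": 0, "ty": 0, "tz": 0, "rx": 0, "ry": 0, "rz": 0},
    {"claw": 1, "tx": 0, "ty": 0, "tz": 0, "rx": 0, "ry": 0, "rz": 0}
  ]
}}

```text
time: 21.05
tcp_pos: [0.5698, 0.0653, 0.2026]
ee_rot: [-0.384, -3.118, 0.0]
wrist_force: [-0.3, -0.0, -4.7]
gripper_width: 0.0183
finger_force: 88.0
```

```bash
python3 lv.py; ls pics
```

```text
21.05 [0.5698065  0.06530152 0.20262843] [-0.2874491  -0.01637382 -4.74980188] [ 0.00098445 -0.00105468  0.01553396] 0.018342598337805664
scene 618 deck tilt deg [ 0.8  -0.09] deck top z 0.1634 underside 0.1494 lift 0.152
side 698 deck tilt deg [ 1.3  -0.19] deck top z 0.1631 underside 0.1491 lift 0.152
g1.png
g2.png
i1.png
i1w.png
i2.png
l_1845.png
l_2105.png
p1.png
scene1.png
side1.png
w1.png
w2.png
```

The underside is at 0.149 m and level to about 1°. Now hold for four seconds.

Request:
{"op": "jog_arm", "data": {
  "series": [
    {"claw": 1, "tx": 0, "ty": 0, "tz": 0, "rx": 0, "ry": 0, "rz": 0},
    {"claw": 1, "tx": 0, "ty": 0, "tz": 0, "rx": 0, "ry": 0, "rz": 0},
    {"claw": 1, "tx": 0, "ty": 0, "tz": 0, "rx": 0, "ry": 0, "rz": 0},
    {"claw": 1, "tx": 0, "ty": 0, "tz": 0, "rx": 0, "ry": 0, "rz": 0},
    {"claw": 1, "tx": 0, "ty": 0, "tz": 0, "rx": 0, "ry": 0, "rz": 0}
  ]
}}

```text
time: 21.65
tcp_pos: [0.5698, 0.0653, 0.2027]
ee_rot: [0.384, 3.118, -0.0]
wrist_force: [0.0, -0.3, -5.1]
gripper_width: 0.0182
finger_force: 88.0
```

Request:
{"op": "jog_arm", "data": {
  "series": [
    {"claw": 1, "tx": 0, "ty": 0, "tz": 0, "rx": 0, "ry": 0, "rz": 0},
    {"claw": 1, "tx": 0, "ty": 0, "tz": 0, "rx": 0, "ry": 0, "rz": 0},
    {"claw": 1, "tx": 0, "ty": 0, "tz": 0, "rx": 0, "ry": 0, "rz": 0},
    {"claw": 1, "tx": 0, "ty": 0, "tz": 0, "rx": 0, "ry": 0, "rz": 0},
    {"claw": 1, "tx": 0, "ty": 0, "tz": 0, "rx": 0, "ry": 0, "rz": 0}
  ]
}}

```text
time: 22.15
tcp_pos: [0.5698, 0.0653, 0.2027]
ee_rot: [-0.384, -3.118, 0.0]
wrist_force: [-0.2, -0.0, -5.3]
gripper_width: 0.0183
finger_force: 88.0
```

Request:
{"op": "jog_arm", "data": {
  "series": [
    {"claw": 1, "tx": 0, "ty": 0, "tz": 0, "rx": 0, "ry": 0, "rz": 0},
    {"claw": 1, "tx": 0, "ty": 0, "tz": 0, "rx": 0, "ry": 0, "rz": 0},
    {"claw": 1, "tx": 0, "ty": 0, "tz": 0, "rx": 0, "ry": 0, "rz": 0},
    {"claw": 1, "tx": 0, "ty": 0, "tz": 0, "rx": 0, "ry": 0, "rz": 0},
    {"claw": 1, "tx": 0, "ty": 0, "tz": 0, "rx": 0, "ry": 0, "rz": 0}
  ]
}}

```text
time: 22.65
tcp_pos: [0.5698, 0.0654, 0.2027]
ee_rot: [0.384, 3.118, -0.0]
wrist_force: [-0.0, -0.2, -5.9]
gripper_width: 0.0183
finger_force: 88.0
```

Request:
{"op": "jog_arm", "data": {
  "series": [
    {"claw": 1, "tx": 0, "ty": 0, "tz": 0, "rx": 0, "ry": 0, "rz": 0},
    {"claw": 1, "tx": 0, "ty": 0, "tz": 0, "rx": 0, "ry": 0, "rz": 0},
    {"claw": 1, "tx": 0, "ty": 0, "tz": 0, "rx": 0, "ry": 0, "rz": 0},
    {"claw": 1, "tx": 0, "ty": 0, "tz": 0, "rx": 0, "ry": 0, "rz": 0},
    {"claw": 1, "tx": 0, "ty": 0, "tz": 0, "rx": 0, "ry": 0, "rz": 0}
  ]
}}

```text
time: 23.15
tcp_pos: [0.5698, 0.0653, 0.2027]
ee_rot: [-0.384, -3.118, 0.0]
wrist_force: [0.5, -0.2, -4.8]
gripper_width: 0.0187
finger_force: 88.0
```

Request:
{"op": "jog_arm", "data": {
  "series": [
    {"claw": 1, "tx": 0, "ty": 0, "tz": 0, "rx": 0, "ry": 0, "rz": 0},
    {"claw": 1, "tx": 0, "ty": 0, "tz": 0, "rx": 0, "ry": 0, "rz": 0},
    {"claw": 1, "tx": 0, "ty": 0, "tz": 0, "rx": 0, "ry": 0, "rz": 0},
    {"claw": 1, "tx": 0, "ty": 0, "tz": 0, "rx": 0, "ry": 0, "rz": 0},
    {"claw": 1, "tx": 0, "ty": 0, "tz": 0, "rx": 0, "ry": 0, "rz": 0}
  ]
}}

```text
time: 23.65
tcp_pos: [0.5698, 0.0654, 0.2027]
ee_rot: [-0.384, -3.118, 0.0]
wrist_force: [-0.5, -0.1, -4.8]
gripper_width: 0.0183
finger_force: 88.0
```

Request:
{"op": "jog_arm", "data": {
  "series": [
    {"claw": 1, "tx": 0, "ty": 0, "tz": 0, "rx": 0, "ry": 0, "rz": 0},
    {"claw": 1, "tx": 0, "ty": 0, "tz": 0, "rx": 0, "ry": 0, "rz": 0},
    {"claw": 1, "tx": 0, "ty": 0, "tz": 0, "rx": 0, "ry": 0, "rz": 0},
    {"claw": 1, "tx": 0, "ty": 0, "tz": 0, "rx": 0, "ry": 0, "rz": 0},
    {"claw": 1, "tx": 0, "ty": 0, "tz": 0, "rx": 0, "ry": 0, "rz": 0}
  ]
}}

```text
time: 24.15
tcp_pos: [0.5698, 0.0653, 0.2027]
ee_rot: [0.384, 3.118, -0.0]
wrist_force: [-0.6, 0.3, -5.0]
gripper_width: 0.0184
finger_force: 88.0
```

Request:
{"op": "jog_arm", "data": {
  "series": [
    {"claw": 1, "tx": 0, "ty": 0, "tz": 0, "rx": 0, "ry": 0, "rz": 0},
    {"claw": 1, "tx": 0, "ty": 0, "tz": 0, "rx": 0, "ry": 0, "rz": 0},
    {"claw": 1, "tx": 0, "ty": 0, "tz": 0, "rx": 0, "ry": 0, "rz": 0},
    {"claw": 1, "tx": 0, "ty": 0, "tz": 0, "rx": 0, "ry": 0, "rz": 0},
    {"claw": 1, "tx": 0, "ty": 0, "tz": 0, "rx": 0, "ry": 0, "rz": 0}
  ]
}}

```text
time: 24.65
tcp_pos: [0.5698, 0.0653, 0.2027]
ee_rot: [0.384, 3.118, -0.0]
wrist_force: [0.4, -0.4, -5.4]
gripper_width: 0.0182
finger_force: 88.0
```

Request:
{"op": "jog_arm", "data": {
  "series": [
    {"claw": 1, "tx": 0, "ty": 0, "tz": 0, "rx": 0, "ry": 0, "rz": 0},
    {"claw": 1, "tx": 0, "ty": 0, "tz": 0, "rx": 0, "ry": 0, "rz": 0},
    {"claw": 1, "tx": 0, "ty": 0, "tz": 0, "rx": 0, "ry": 0, "rz": 0},
    {"claw": 1, "tx": 0, "ty": 0, "tz": 0, "rx": 0, "ry": 0, "rz": 0},
    {"claw": 1, "tx": 0, "ty": 0, "tz": 0, "rx": 0, "ry": 0, "rz": 0}
  ]
}}

```text
time: 25.15
tcp_pos: [0.5699, 0.0653, 0.2027]
ee_rot: [0.384, 3.118, -0.0]
wrist_force: [0.1, 0.3, -5.2]
gripper_width: 0.0185
finger_force: 88.0
```

```bash
python3 lv.py; python3 - <<'E'
from h import *
U=np.array([.9706,-.2406]); V=np.array([.2406,.9706]); h=np.array([.5703,.0645])
for n in('scene','side'):
    c=cam(n); a,d=r.capture(n); im=a.astype(int); P=cloud(c,d); S=(P[...,:2]-h)@U; T=(P[...,:2]-h)@V; Z=P[...,2]
    for w in(.075,-.075):
        k=(im[...,0]-im[...,2]>35)&(abs(T-w)<.03)&(abs(S)<.03)&(Z>.15)&(Z<.24); print(n,'bottle',w,k.sum(),(S[k].mean(),T[k].mean(),Z[k].min(),Z[k].max()) if k.any() else None)
    b=(abs(T)<.012)&(S<-.019)&(S>-.09)&(abs(Z-.199)<.014)&(im.min(-1)>80); print('pin s',np.percentile(S[b],[3,97]) if b.any() else None)
E
```

```text
25.15 [0.56985085 0.06533145 0.20273116] [ 0.05086543  0.29908229 -5.16147666] [ 0.02280205 -0.00512497  0.01059212] 0.018547610630333382
scene 627 deck tilt deg [0.47 0.18] deck top z 0.1636 underside 0.1496 lift 0.1521
side 706 deck tilt deg [ 0.89 -0.03] deck top z 0.1629 underside 0.1489 lift 0.1521
scene bottle 0.075 8 (np.float64(-0.012411896144184713), np.float64(0.07374286614456213), np.float64(0.19389359978935858), np.float64(0.20824131019231906))
scene bottle -0.075 151 (np.float64(-0.0027278909439493165), np.float64(-0.0864080404513993), np.float64(0.16115744045176014), np.float64(0.20808452647013764))
pin s [-0.06171035 -0.0198782 ]
side bottle 0.075 99 (np.float64(-0.004438686439137178), np.float64(0.08473774556738739), np.float64(0.16609481798510228), np.float64(0.20939418420972672))
side bottle -0.075 90 (np.float64(-0.007044277739231007), np.float64(-0.06672305307094493), np.float64(0.1782184861529187), np.float64(0.20911929663923529))
pin s [-0.06368302 -0.0194287 ]
```

```bash
python3 -c "
from cell import r
print(r.job_done())"
```

```text
the job is handed in; nothing more can be done
None
```

I pushed the lock pin home, let it go and lifted the carrier by its handle to about 15 cm; it hung level (within about 1°) and still for over 4 s, both bottles in their wells, and I handed the job in with the arm still holding it.

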